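Load the priming turntable with box sections

TASK

Get the steel box sections ready for priming: slide the turntable's brake fully off, turn the table by its hand post clockwise (seen from above) back to its loading stop, and lay every box section from the bench onto the narrow stands, one to a stand, level along the stand on both of its uprights and centred, then let go. Once all are loaded, and with the brake still off, turn the table the quarter turn counter-clockwise to its spraying stop with all of them aboard, and only then slide the brake fully home; put back any section that has come off its stand, and leave the other things on the bench alone.

Things in the scene. Friction and masses are not known exactly. Their poses are not given: they have to be found in the camera images.
- section1: bare steel square box section (hollow tube), 130 mm long, 36 x 36 mm, 0.3 to 0.5 kg, all four long faces alike; origin at its centre, its x axis along its length. It lies on the bench to the robot's right (-y). May be absent (two to four are there)
- section2: bare steel square box section (hollow tube), 130 mm long, 36 x 36 mm, 0.3 to 0.5 kg, all four long faces alike; origin at its centre, its x axis along its length. It lies on the bench to the robot's right (-y). May be absent (two to four are there)
- section3: bare steel square box section (hollow tube), 130 mm long, 36 x 36 mm, 0.3 to 0.5 kg, all four long faces alike; origin at its centre, its x axis along its length. It lies on the bench to the robot's right (-y). May be absent (two to four are there)
- section4: bare steel square box section (hollow tube), 130 mm long, 36 x 36 mm, 0.3 to 0.5 kg, all four long faces alike; origin at its centre, its x axis along its length. It lies on the bench to the robot's right (-y). May be absent (two to four are there)
- stand1 (a point): stand 1 on the turntable: two narrow grey uprights 40 mm high, tops 16 mm (along the stand) x 20 mm (across), 84 mm apart between centres; origin midway between the tops at their height (76 mm above the bench); x along the stand, y across, z up. Stands lie tangentially in a square ring, 95 mm from the turning axis. A section laid on it has its centre at z = 18 mm
- stand2 (a point): stand 2 on the turntable: two narrow grey uprights 40 mm high, tops 16 mm (along the stand) x 20 mm (across), 84 mm apart between centres; origin midway between the tops at their height (76 mm above the bench); x along the stand, y across, z up. Stands lie tangentially in a square ring, 95 mm from the turning axis. A section laid on it has its centre at z = 18 mm
- stand3 (a point): stand 3 on the turntable: two narrow grey uprights 40 mm high, tops 16 mm (along the stand) x 20 mm (across), 84 mm apart between centres; origin midway between the tops at their height (76 mm above the bench); x along the stand, y across, z up. Stands lie tangentially in a square ring, 95 mm from the turning axis. A section laid on it has its centre at z = 18 mm
- stand4 (a point): stand 4 on the turntable: two narrow grey uprights 40 mm high, tops 16 mm (along the stand) x 20 mm (across), 84 mm apart between centres; origin midway between the tops at their height (76 mm above the bench); x along the stand, y across, z up. Stands lie tangentially in a square ring, 95 mm from the turning axis. A section laid on it has its centre at z = 18 mm
- hub (a point): centre of the turntable's round aluminium deck (410 mm across, 10 mm thick), on its upper face, 36 mm above the bench, on the upright turning axis; it is surrounded by the four stands. A thin upturned rim, 15 mm high above the deck, 200 mm from the axis inside, runs round it
- post (a point): top of the turntable's hand post: a round black upright, 22 mm across, 120 mm high above the deck (top 156 mm above the bench), 140 mm from the turning axis, between two stands; the bottom 20 mm is a 36 mm wide collar
- turntable (a joint): angle of the turntable in rad, counter-clockwise seen from above: 0 at its loading stop, 1.571 at its spraying stop, hard stops, a quarter turn apart; it starts somewhere in the second half of that range. It stays where it is left; turning it takes about 3 N at the post. The brake adds no resistance of its own, yet must be used
- brake (a joint): travel of the brake grip in m: 0 = brake on (home, the end of the track nearer the robot), 0.060 = brake off (the other end stop, away from the robot). It starts on, within 8 mm of home. It needs about 2 N and stays where it is left
- brake_top (a point): top of the brake grip, 76 mm above the bench: a black block 22 mm (along the track) x 26 mm x 40 mm high on a straight aluminium track, 238 mm from the turning axis on the -y side of the foot. The track runs along the x axis of base; blocks 35 mm high above the bench stand at its ends, 24 mm clear of the grip's face at either end of its travel
- base: steel foot of the turntable, fixed to the bench; origin under the turning axis at bench height; its x axis points away from the robot, turned 0.05 to 0.40 rad to the left, along the brake's track
- socket: bystander, to be left alone: steel socket, 36 mm across, 32 mm high, among the box sections; origin at the centre of its underside as it was put down
- jar: bystander, to be left alone: small jar, 52 mm across, 55 mm high, at the near left of the turntable; origin at the centre of its underside as it was put down
- riveter: bystander, to be left alone: blue standing rivet gun, 125 mm high, behind; origin at the centre of its underside as it was put down
- cleaner: bystander, to be left alone: bottle, 64 mm across, 150 mm high, behind; origin at the centre of its underside as it was put down
- carton: bystander, to be left alone: cardboard carton 80 x 120 x 60 mm, behind right; origin at the centre of its underside as it was put down
- can: bystander, to be left alone: can, 66 mm across, 110 mm high, at the far left; origin at the centre of its underside as it was put down
- wrench: bystander, to be left alone: wrench, 180 mm, at the robot's near right; origin at the centre of its underside as it was put down
Not all that is in view belongs to the job. Leave any blue look-alike of the section3 alone.

How it is judged:
By the outcome, as a careful person would: the job done as asked, in the order asked, and still so for the second after the job is handed in, with the robot touching nothing.
Of section1, section2, section3, section4 only 2 to 4 are there at a start; the rules pass over those that are not, and their reading is None.
At some moment in a run one of section1, section2, section3, section4 may be knocked a few centimetres aside while the robot is not near it.
Once in a run the grip may slacken for a moment while it holds something.
It also fails if it takes over 210 s, if anything falls off the work surface, if the arm or the gripper's body presses on something with over 40 N, if the wrist force passes 120 N, or if a joint passes its speed limit or range.

ROBOT

A 6-joint arm with a two-finger parallel gripper is mounted at the origin on the work surface. World frame = base frame: x ahead of the robot, y to its left, z up, the work surface at z = 0. Lengths are in m, angles in rad, forces in N, time in s.
With the tool pointing down it reaches from about 0.325 to 0.775 m from the base axis. Payload 9.3 kg.
Tool frame: the origin (TCP) lies at the very end of the fingers, on their centre line; the grasp point (between the pads) lies 19 mm behind it (env.grip_point_offset is the distance from the TCP to the grasp point, in m); z points along the fingers, y is the line along which they close (so a half turn about z gives the same grasp; the last joint's range is limited). The gripper opens to 85 mm and grips with 20 to 120 N. Pads are 22 mm wide; open, the fingers measure 114 mm over their backs; the gripper's body (76 mm by 85 mm) begins 54 mm behind the grasp point. The pads swing forward as they close: fully open they stand 13 mm farther back than shut.
Start: joints at [1.144, 0.259, 0.021, 1.334, 0, 1.418], TCP at [0.149, 0.53, 0.231] pointing down, gripper open.
Joint ranges: [-3.04, 3.04], [-0.91, 1.82], [-1.04, 1.36], [-1.92, 1.95], [-1.52, 1.45], [-3.14, 3.14]. Speed limits (rad/s): [2.22, 2.22, 2.79, 3.14, 3.14, 3.14].

INTERFACE

Orientations are given as [roll, pitch, yaw] about the fixed x, y, z axes, in that order (R = Rz(yaw) Ry(pitch) Rx(roll)).
In Python, from rig import telemetry, cams, ticket, env gives the robot as it stands.
- The arm moves only by the shell command python3 -m handwheel 'ROWS'. ROWS is JSON, a list of rows, each an object of numbers: "dx", "dy", "dz": the shift along the tool's x, y, z normalised to -1 to 1, where 1 is 200 mm; "turn": the turn about the tool's z normalised to -1 to 1, where 1 is 180 degrees; "fingers": the closure, from 0 (fully open) to 1 (shut). In form: [{"dx": .., "dy": .., "dz": .., "turn": .., "fingers": ..}, ...]. A call has 1 to 12 rows; each row is the pose to reach, as a shift and turn from the pose commanded when the call began, along the tool's axes at that moment, turning the shorter way round; what a row does not reach only later rows make up. A row lasts 1/10 s, in which the tool goes at most 50 mm and 8.59 degrees, less where a joint would pass 70% of its speed; a pose out of reach is approached as far as the arm can. A call with a number of a shift or a turn outside -1 to 1 is refused whole. A call with a gripper value outside its range is refused whole. The fingers move at their own pace and stop on an object; the grip force is fixed at half the most. Time passes only in rows, so rows that repeat a pose let the fingers close. It gives the time, the measured TCP pose, the force, the opening and the grip force at its end, in the units of the state.
- telemetry.observe(): the state, without advancing time (a new reading comes with each control period).
- cams.snapshot(name): name is "side" or "top" or "wrist"; returns a dict with "img" (480x640x3 uint8, red, green, blue), "depth" (480x640 float32, m along the optical axis (not along the pixel's ray), 0 where there is no reading), "intrinsics" (3x3 intrinsics, pixels), "k1" (the pictures are not rectified: a ray, as slopes to the right and down, at radius r is drawn at 1 + k1 r^2 times it, then the intrinsics apply), "position" and "rotation" of the camera in the world; the wrist camera has in their place "hand_eye" (4x4, takes a point from camera to tool coordinates, whose origin is the TCP and whose axes are the flange's). Camera axes: x right, y down, z forward; pixel columns grow to the right and rows downward; lengths in m; the calibration is good to about 2 mm. A picture is of the moment at which its call begins: read the wrist's pose just before it.
- ticket.hand_in(): hands the job in; it is judged then, once.
The state is a dict: "t": time; "joints": joint angles; "qvel": joint speeds; "joint_efforts": joint torques, N m; "position": TCP position; "ee_rot": TCP orientation; "wrist_force": force on the tool from outside, world axes, zero at the start; "wrist_torque": the same for the moment, N m; "finger_gap": finger opening in m; "grip_force": force on a finger pad.
Only numpy, scipy, OpenCV 4.12 (cv2) and the standard library are available. Lean on these libraries where they do the work, as an engineer would, in place of code of your own. Each camera call takes 0.05 s, during which the arm holds its last target. There are 200 camera calls.

## Working session

There is one attempt and no reset: what is moved stays moved. The work goes in short steps, Python scripts to look and compute and a shell command to move; the robot and the scene stay as the last step left them, time stands still between calls to the robot, and variables do not carry over. Pictures are saved under pics/ and viewed, at most 14 in all, crops included, and the job is handed in when it is done.

```bash
ls; mkdir -p pics; cat > h.py <<'E'
import numpy as np, cv2
from rig import telemetry, cams, ticket, env
from scipy.spatial.transform import Rotation as R
def snap(n):
    s=telemetry.observe(); c=cams.snapshot(n)
    if n=="wrist":
        T=np.eye(4); T[:3,:3]=R.from_euler('xyz',s['ee_rot']).as_matrix(); T[:3,3]=s['position']
        T=T@np.array(c['hand_eye']); c['position']=T[:3,3]; c['rotation']=T[:3,:3]
    c['position']=np.array(c['position']); c['rotation']=np.array(c['rotation']).reshape(3,3)
    return c
def rays(c,uv):
    uv=np.asarray(uv,float).reshape(-1,1,2)
    K=np.array(c['intrinsics']); p=cv2.undistortPoints(uv,K,np.array([c['k1'],0,0,0,0.]))[:,0]
    return np.c_[p,np.ones(len(p))]@c['rotation'].T
def onz(c,uv,z):
    d=rays(c,uv); return c['position']+d*((z-c['position'][2])/d[:,2])[:,None]
def save(c,n,box=None,sc=1):
    im=c['img'][...,::-1]
    if box: im=im[box[1]:box[3],box[0]:box[2]]
    cv2.imwrite('pics/'+n,cv2.resize(im,None,fx=sc,fy=sc,interpolation=cv2.INTER_CUBIC))
def cloud(c):
    v,u=np.mgrid[0:480,0:640]; d=rays(c,np.stack([u,v],-1).reshape(-1,2))
    zz=(d@c['rotation'][:,2])
    return (c['position']+d*(c['depth'].reshape(-1)/zz)[:,None]).reshape(480,640,3)
def st():
    s=telemetry.observe(); print({k:np.round(s[k],3).tolist() for k in ['t','position','ee_rot','wrist_force','finger_gap','grip_force','joints']})
E
python3 - <<'E'
from h import *
st(); print(env.grip_point_offset)
for n in ['top','side']:
    c=snap(n); save(c,n+'0.png'); np.savez(n+'0.npz',**c); print(n,c['position'],c['rotation'],c['intrinsics'],c['k1'])
E
```

```text
pics
{'t': 0.0, 'position': [0.149, 0.529, 0.231], 'ee_rot': [-3.14, -0.0, 2.868], 'wrist_force': [-0.118, 0.127, -0.577], 'finger_gap': 0.085, 'grip_force': 0.0, 'joints': [1.144, 0.259, 0.021, 1.334, 0.0, 1.418]}
0.0187Traceback (most recent call last):
  File "<stdin>", line 4, in <module>
  File "h.py", line 9, in snap
    c['position']=np.array(c['position']); c['rotation']=np.array(c['rotation']).reshape(3,3)
                                                         ~~~~~~~~~~~~~~~~~~~~~~~~~~~~~~~^^^^^
ValueError: cannot reshape array of size 3 into shape (3,3)
```

```bash
python3 - <<'E'
s=open('h.py').read()
s=s.replace("c['rotation']=np.array(c['rotation']).reshape(3,3)","r=np.array(c['rotation']); c['rotation']=r if r.size==9 else R.from_euler('xyz',r).as_matrix()")
open('h.py','w').write(s)
E
python3 - <<'E'
from h import *
for n in ['top','side']:
    c=snap(n); save(c,n+'0.png'); np.savez(n+'0.npz',**c); print(n,c['position'],c['rotation'].round(3).tolist(),c['intrinsics'],c['k1'])
E
```

```text
top [0.33905705 0.01710633 1.87456827] [[-0.014, -0.993, 0.117], [-1.0, 0.015, 0.005], [-0.007, -0.117, -0.993]] [[586.58687835   0.         318.47377702]
 [  0.         586.58687835 242.53473017]
 [  0.           0.           1.        ]] -0.011067708728880755
side [-0.04094397 -0.77356411  1.18557826] [[0.808, -0.441, 0.392], [-0.589, -0.595, 0.546], [-0.007, -0.672, -0.741]] [[556.15618811   0.         318.44187889]
 [  0.         556.15618811 240.18708245]
 [  0.           0.           1.        ]] -0.047720008755122376
```

View pics/top0.png

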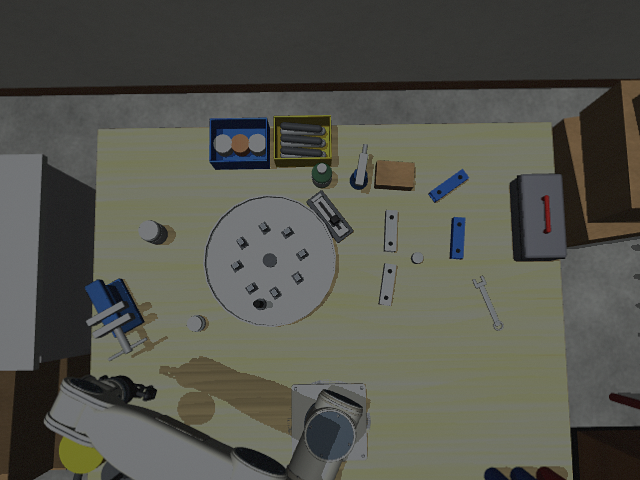

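View pics/side0.png

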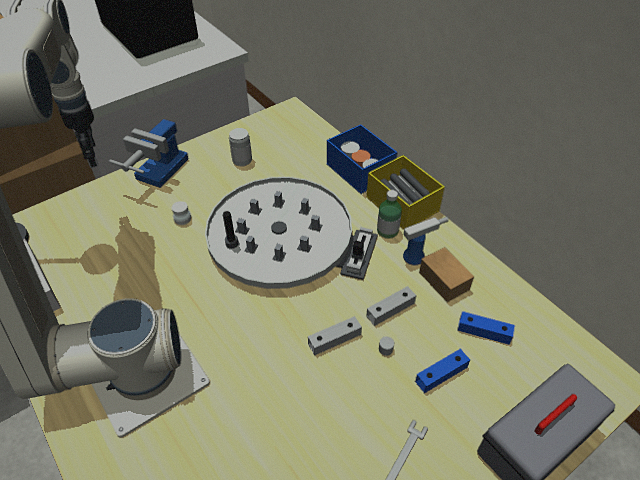

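```bash
python3 - <<'E'
from h import *
for n in ['top','side']:
    c=dict(np.load(n+'0.npz')); P=cloud(c); im=c['img'].astype(int)
    hsv=cv2.cvtColor(c['img'],cv2.COLOR_RGB2HSV)
    z=P[...,2]
    print(n,'depth ok',(c['depth']>0).mean())
    # sections: height 28..50mm, grey, region right
    m=((z>.026)&(z<.05)&(hsv[...,1]<60)&(P[...,1]<-.02)&(P[...,0]>.2)).astype(np.uint8)
    k,l,s,ce=cv2.connectedComponentsWithStats(m)
    for i in range(1,k):
        if s[i,4]>60:
            uv=np.argwhere(l==i)[:,::-1].astype(float); q=onz(c,uv,.036)
            (cx,cy),(w,h),a=cv2.minAreaRect(q[:,:2].astype(np.float32))
            print('sec?',ce[i].round(),s[i,4],round(cx,4),round(cy,4),round(w,3),round(h,3),round(a,1),q.mean(0).round(4))
    # stand tops
    m=((z>.064)&(z<.09)).astype(np.uint8)
    k,l,s,ce=cv2.connectedComponentsWithStats(m)
    for i in range(1,k):
        if s[i,4]>10: print('76mm',ce[i].round(),s[i,4],onz(c,ce[i],.076).round(4),hsv[l==i].mean(0).round())
    m=((z>.14)&(z<.17)).astype(np.uint8)
    k,l,s,ce=cv2.connectedComponentsWithStats(m)
    for i in range(1,k):
        if s[i,4]>10: print('156',ce[i].round(),s[i,4],onz(c,ce[i],.156).round(4))
c=dict(np.load('top0.npz')); save(c,'crop0.png',(190,140,500,340),2.5)
E
```

```text
top depth ok 0.996064453125
sec? [514. 222.] 194 0.6191 -0.5936 0.257 0.017 1.9 [ 0.6118 -0.5941  0.036 ]
sec? [391. 230.] 473 0.5926 -0.2024 0.037 0.13 86.2 [ 0.5925 -0.2026  0.036 ]
sec? [340. 229.] 97 0.6006 -0.0416 0.042 0.036 38.6 [ 0.5985 -0.0428  0.036 ]
sec? [417. 257.] 86 0.5054 -0.2829 0.031 0.032 88.1 [ 0.504  -0.2831  0.036 ]
sec? [387. 284.] 485 0.422 -0.1875 0.037 0.13 80.2 [ 0.4214 -0.1876  0.036 ]
76mm [301. 124.] 394 [[0.9309 0.0768 0.076 ]] [73. 80. 45.]
76mm [231. 127.] 215 [[0.9218 0.297  0.076 ]] [113. 151.  36.]
76mm [236. 136.] 11 [[0.8926 0.2824 0.076 ]] [ 31. 110. 112.]
76mm [299. 138.] 228 [[0.8826 0.0826 0.076 ]] [102.  29.  50.]
76mm [261. 140.] 14 [[0.88   0.2042 0.076 ]] [104.   8. 120.]
76mm [238. 141.] 24 [[0.8767 0.2751 0.076 ]] [ 13. 119. 115.]
76mm [220. 142.] 12 [[0.8746 0.3334 0.076 ]] [106.   8. 120.]
76mm [227. 145.] 20 [[0.8654 0.3108 0.076 ]] [ 99.  12. 117.]
76mm [247. 141.] 12 [[0.8759 0.2476 0.076 ]] [ 37.  82. 117.]
76mm [245. 146.] 18 [[0.8594 0.2525 0.076 ]] [ 29.  96. 117.]
76mm [262. 146.] 11 [[0.8594 0.2006 0.076 ]] [104.  12. 117.]
7
[... 4094 characters left out ...]
76 ]] [103. 160.  57.]
76mm [358. 245.] 83 [[ 0.62   -0.0329  0.076 ]] [91. 72. 28.]
76mm [278. 248.] 60 [[0.4432 0.0853 0.076 ]] [91. 20. 90.]
76mm [180. 353.] 29 [[ 0.0852 -0.0499  0.076 ]] [52. 16. 83.]
76mm [140. 382.] 296 [[-0.019  -0.0628  0.076 ]] [31. 23. 74.]
76mm [502. 460.] 283 [[ 0.4911 -0.652   0.076 ]] [94. 35. 39.]
156 [499.  94.] 2652 [[1.3661 0.158  0.156 ]]
156 [168.  89.] 1042 [[0.5021 0.8424 0.156 ]]
156 [148. 137.] 737 [[0.3372 0.6346 0.156 ]]
156 [392. 195.] 91 [[0.7606 0.0017 0.156 ]]
156 [227. 216.] 70 [[0.3615 0.1982 0.156 ]]
156 [ 96. 368.] 1964 [[-0.0846 -0.0298  0.156 ]]
156 [ 56. 321.] 27 [[-0.1148  0.1376  0.156 ]]
156 [556. 412.] 378 [[ 0.6106 -0.6613  0.156 ]]
```

View pics/crop0.png

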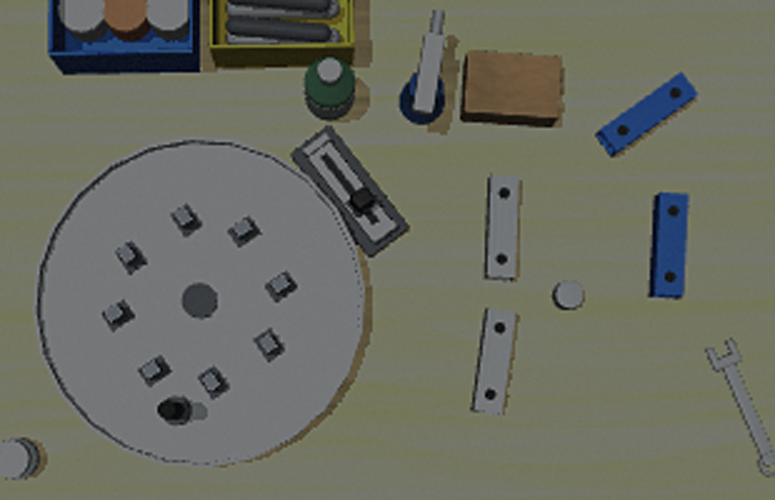

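```bash
cat >> h.py <<'E'
def plan(x,y,z,yaw,s=None):
    s=telemetry.observe(); p=np.array(s['position']); Rm=R.from_euler('xyz',s['ee_rot']).as_matrix()
    d=Rm.T@(np.array([x,y,z])-p); t=-(yaw-s['ee_rot'][2]); t=(t+np.pi)%(2*np.pi)-np.pi
    q6=(np.arctan2(y,x)-yaw+np.pi+np.pi)%(2*np.pi)-np.pi
    print('dx %.4f dy %.4f dz %.4f turn %.4f | %.0f mm, rows>=%d, q6 %.2f'%(*(d/.2),t/np.pi,1e3*np.linalg.norm(d),max(np.linalg.norm(d)/.05,abs(np.degrees(t))/8.59),q6))
E
python3 - <<'E'
from h import *
print(np.round(cams.snapshot('wrist')['hand_eye'],3))
plan(0.4,0.3,.37,3.5)
plan(0.52,0.1,.37,3.84)
E
```

```text
[[-0.001 -0.952 -0.308  0.079]
 [ 1.    -0.001  0.001 -0.   ]
 [-0.001 -0.308  0.952 -0.143]
 [ 0.     0.     0.     1.   ]]
dx -1.5200 dy -0.7649 dz -0.6951 turn -0.2012 | 368 mm, rows>=7, q6 0.29
dx -2.3680 dy -1.5654 dz -0.6946 turn -0.3095 | 584 mm, rows>=11, q6 -0.51
```

```bash
python3 -m handwheel '[{"dz":-0.7,"turn":0},{"dz":-0.7},{"dz":-0.7},{"dx":-1,"dy":-0.65,"dz":-0.7,"turn":-0.155},{"dx":-1,"dy":-0.65,"dz":-0.7,"turn":-0.155},{"dx":-1,"dy":-0.65,"dz":-0.7,"turn":-0.155},{"dx":-1,"dy":-0.65,"dz":-0.7,"turn":-0.155},{"dx":-1,"dy":-0.65,"dz":-0.7,"turn":-0.155},{"dx":-1,"dy":-0.65,"dz":-0.7,"turn":-0.155}]'; python3 - <<'E'
from h import *
plan(0.52,0.1,.37,3.84)
E
```

```text
dx -2.3680 dy -1.5654 dz -0.6946 turn -0.3095 | 584 mm, rows>=11, q6 -0.51invalid input at $[0]: expected keys dx, dy, dz, turn, fingers
```

```bash
python3 -m handwheel '[{"dx":0,"dy":0,"dz":-0.7,"turn":0,"fingers":0},{"dx":0,"dy":0,"dz":-0.7,"turn":0,"fingers":0},{"dx":0,"dy":0,"dz":-0.7,"turn":0,"fingers":0},{"dx":-1,"dy":-0.65,"dz":-0.7,"turn":-0.155,"fingers":0},{"dx":-1,"dy":-0.65,"dz":-0.7,"turn":-0.155,"fingers":0},{"dx":-1,"dy":-0.65,"dz":-0.7,"turn":-0.155,"fingers":0},{"dx":-1,"dy":-0.65,"dz":-0.7,"turn":-0.155,"fingers":0},{"dx":-1,"dy":-0.65,"dz":-0.7,"turn":-0.155,"fingers":0},{"dx":-1,"dy":-0.65,"dz":-0.7,"turn":-0.155,"fingers":0}]'; python3 - <<'E'
from h import *
plan(0.52,0.1,.37,3.84)
E
```

```text
t: 1.1
position: [0.309, 0.3468, 0.3712]
ee_rot: [-3.14, 0.0, -2.934]
wrist_force: [-0.0, 0.2, 0.5]
finger_gap: 0.0853
grip_force: 0.0
dx -0.7779 dy -1.4248 dz 0.0081 turn -0.1562 | 325 mm, rows>=6, q6 -0.51
```

```bash
python3 -m handwheel '[{"dx":-0.55,"dy":-1,"dz":0,"turn":-0.155,"fingers":0},{"dx":-0.55,"dy":-1,"dz":0,"turn":-0.155,"fingers":0},{"dx":-0.55,"dy":-1,"dz":0,"turn":-0.155,"fingers":0},{"dx":-0.55,"dy":-1,"dz":0,"turn":-0.155,"fingers":0},{"dx":-0.55,"dy":-1,"dz":0,"turn":-0.155,"fingers":0},{"dx":-0.55,"dy":-1,"dz":0,"turn":-0.155,"fingers":0},{"dx":-0.55,"dy":-1,"dz":0,"turn":-0.155,"fingers":0}]'; python3 - <<'E'
from h import *
c=snap('wrist'); save(c,'w1.png'); np.savez('w1.npz',**c); st()
E
```

```text
t: 1.8
position: [0.4564, 0.1775, 0.3708]
ee_rot: [3.141, -0.001, -2.444]
wrist_force: [-0.8, -0.1, 0.3]
finger_gap: 0.0853
grip_force: 0.0
{'t': 1.85, 'position': [0.456, 0.178, 0.371], 'ee_rot': [3.141, -0.0, -2.442], 'wrist_force': [0.318, -0.026, -0.254], 'finger_gap': 0.085, 'grip_force': 0.0, 'joints': [0.201, 0.151, 0.233, 1.654, 0.0, -0.498]}
```

View pics/w1.png

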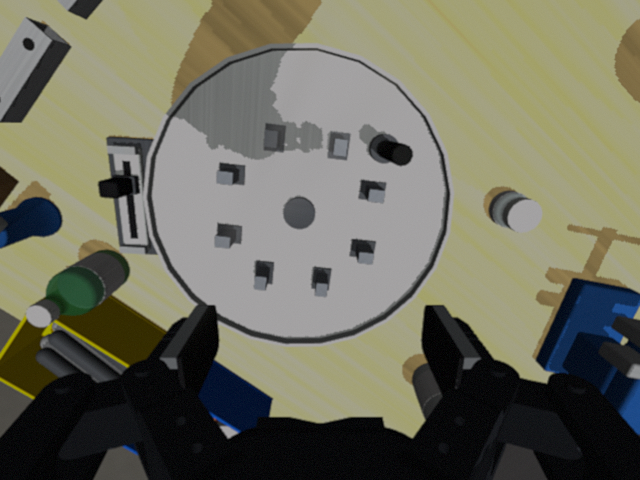

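```bash
cat >> h.py <<'E'
def blobs(c,lo,hi,zp,lim=(.2,.85,-.45,.6),amin=60,show=True):
    P=cloud(c); z=P[...,2]
    m=((z>lo)&(z<hi)&(P[...,0]>lim[0])&(P[...,0]<lim[1])&(P[...,1]>lim[2])&(P[...,1]<lim[3])).astype(np.uint8)
    k,l,s,ce=cv2.connectedComponentsWithStats(m); out=[]
    for i in range(1,k):
        if s[i,4]>amin:
            uv=np.argwhere(l==i)[:,::-1].astype(float); q=onz(c,uv,zp)[:,:2].astype(np.float32)
            (a,b),(w,h),an=cv2.minAreaRect(q); out.append((a,b,w,h,an))
            if show: print('px',ce[i].round().astype(int),s[i,4],'rect %.4f %.4f  %.3f %.3f %.1f'%(a,b,w,h,an))
    return out
E
python3 - <<'E'
from h import *
c=dict(np.load('w1.npz')); 
print('tops'); o=blobs(c,.070,.082,.076,(.35,.7,-.05,.35))
print('post'); blobs(c,.148,.162,.156,(.3,.6,0.1,.4),30)
print('sec'); blobs(c,.030,.042,.036,(.3,.7,-.4,-.1))
P=cloud(c); g=c['img'].max(-1)
# hub dark disc
m=((abs(P[...,2]-.036)<.006)).astype(np.uint8)
print('cleaner'); blobs(c,.135,.16,.15,(.65,.9,-.2,.2),30)
u=np.array([[299,212],[112,187],[130,165],[133,236],[118,137],[135,252]],float); print(onz(c,u,.036).round(4), cloud(c)[u[:,1].astype(int),u[:,0].astype(int)].round(4))
E
```

```text
tops
px [270 139] 236 rect 0.4455 0.0917  0.020 0.016 32.9
px [340 147] 231 rect 0.4000 0.1616  0.020 0.016 33.1
px [224 177] 234 rect 0.5181 0.0762  0.017 0.021 34.7
px [109 189] 370 rect 0.6225 -0.0258  0.022 0.027 35.4
px [376 195] 216 rect 0.4153 0.2344  0.017 0.021 35.2
px [222 241] 207 rect 0.5881 0.1216  0.018 0.021 34.6
px [365 257] 196 rect 0.4853 0.2798  0.018 0.021 33.6
px [260 282] 184 rect 0.6034 0.1949  0.023 0.016 36.6
px [321 289] 175 rect 0.5579 0.2644  0.023 0.016 32.9
post
px [401 155] 394 rect 0.3657 0.2062  0.020 0.022 39.9
sec
px [69  4] 160 rect 0.4807 -0.1823  0.011 0.027 39.9
px [21 63] 2873 rect 0.5900 -0.2025  0.041 0.130 86.7
cleaner
px [ 43 313] 687 rect 0.7614 0.0135  0.029 0.042 72.7
[[ 0.5022  0.1785  0.036 ]
 [ 0.6377 -0.0378  0.036 ]
 [ 0.5964 -0.0342  0.036 ]
 [ 0.6801  0.02    0.036 ]
 [ 0.5752 -0.0646  0.036 ]
 [ 0.6992  0.0346  0.036 ]] [[ 0.5006  0.1777  0.0432]
 [ 0.6172 -0.0239  0.0764]
 [ 0.601  -0.0379  0.025 ]
 [ 0.6857  0.0179  0.0266]
 [ 0.5852 -0.0754  0.0092]
 [ 0.7     0.0344  0.0348]]
```

```bash
python3 - <<'E'
from h import *
plan(.6225,-.0258,.13,3.76)
E
```

```text
dx 0.0183 dy -1.3183 dz 1.2047 turn 0.0257 | 357 mm, rows>=7, q6 -0.66
```

```bash
python3 -m handwheel '[{"dx":0.018,"dy":-1,"dz":0.5,"turn":0.0257,"fingers":0.35},{"dx":0.018,"dy":-1,"dz":0.5,"turn":0.0257,"fingers":0.35},{"dx":0.018,"dy":-1,"dz":0.5,"turn":0.0257,"fingers":0.35},{"dx":0.018,"dy":-1,"dz":0.5,"turn":0.0257,"fingers":0.35},{"dx":0.018,"dy":-1,"dz":0.5,"turn":0.0257,"fingers":0.35},{"dx":0.018,"dy":-1,"dz":0.5,"turn":0.0257,"fingers":0.35}]'; python3 - <<'E'
from h import *
plan(.6225,-.0258,.13,3.76)
E
```

```text
t: 2.45
position: [0.5824, 0.0225, 0.2691]
ee_rot: [3.139, -0.003, -2.523]
wrist_force: [-0.8, 0.1, 1.1]
finger_gap: 0.0554
grip_force: 0.0
dx -0.0251 dy -0.3144 dz 0.6948 turn 0.0001 | 153 mm, rows>=3, q6 -0.66
```

```bash
python3 -m handwheel '[{"dx":-0.025,"dy":-0.314,"dz":0.5,"turn":0,"fingers":0.35},{"dx":-0.025,"dy":-0.314,"dz":0.5,"turn":0,"fingers":0.35},{"dx":-0.025,"dy":-0.314,"dz":0.5,"turn":0,"fingers":0.35},{"dx":-0.025,"dy":-0.314,"dz":0.7,"turn":0,"fingers":0.35},{"dx":-0.025,"dy":-0.314,"dz":0.7,"turn":0,"fingers":0.35}]'; python3 - <<'E'
from h import *
c=snap('wrist'); o=blobs(c,.070,.082,.076,(.55,.75,-.1,.1)); blobs(c,.12,.17,.15,(.6,.9,-.2,.2),30)
for a in o[:1]: plan(a[0],a[1],.056,3.76)
save(c,'w2.png')
E
```

```text
t: 2.95
position: [0.6202, -0.0234, 0.1283]
ee_rot: [3.137, -0.004, -2.521]
wrist_force: [-0.8, -0.7, 0.2]
finger_gap: 0.0553
grip_force: 0.0
px [310 264] 1445 rect 0.6230 -0.0286  0.022 0.025 35.4
px [117 352] 231 rect 0.7453 -0.0950  0.011 0.016 79.3
px [254 415] 182 rect 0.7383 0.0047  0.013 0.017 5.0
px [237 332] 2538 rect 0.6435 -0.0516  0.045 0.021 18.3
px [392 348] 872 rect 0.6082 0.0040  0.043 0.007 52.7
px [ 41 404] 4992 rect 0.7235 -0.1026  0.020 0.072 78.2
dx 0.0069 dy -0.0262 dz 0.3758 turn 0.0008 | 75 mm, rows>=1, q6 -0.66
```

View pics/w2.png

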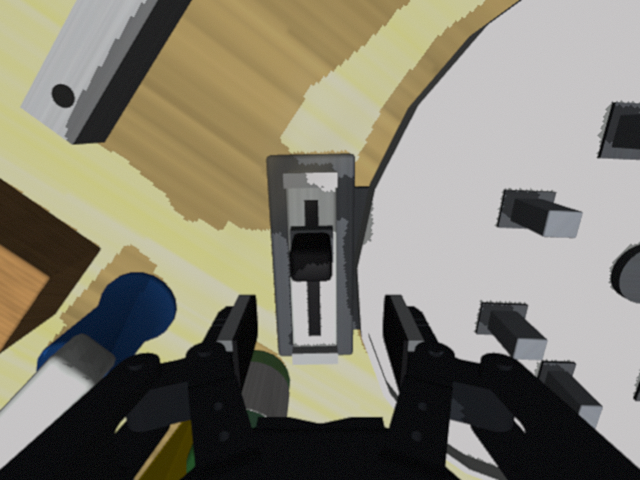

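```bash
python3 -m handwheel '[{"dx":0.007,"dy":-0.022,"dz":0.2,"turn":0,"fingers":0.35},{"dx":0.007,"dy":-0.022,"dz":0.365,"turn":0,"fingers":0.35},{"dx":0.007,"dy":-0.022,"dz":0.365,"turn":0,"fingers":0.35},{"dx":0.007,"dy":-0.022,"dz":0.365,"turn":0,"fingers":0.8},{"dx":0.007,"dy":-0.022,"dz":0.365,"turn":0,"fingers":0.8},{"dx":0.007,"dy":-0.022,"dz":0.365,"turn":0,"fingers":0.8},{"dx":0.007,"dy":-0.022,"dz":0.365,"turn":0,"fingers":0.8},{"dx":0.007,"dy":-0.022,"dz":0.365,"turn":0,"fingers":0.8}]'
```

```text
t: 3.8
position: [0.6241, -0.0276, 0.0619]
ee_rot: [3.141, 0.004, -2.52]
wrist_force: [-6.9, 9.7, 12.0]
finger_gap: 0.0243
grip_force: 59.5
```

```bash
python3 -m handwheel '[{"dx":0,"dy":0,"dz":-0.02,"turn":0,"fingers":0.8},{"dx":0,"dy":0,"dz":-0.02,"turn":0,"fingers":0.8},{"dx":0,"dy":0,"dz":-0.02,"turn":0,"fingers":0.8}]'
```

```text
t: 4.1
position: [0.6226, -0.0287, 0.0622]
ee_rot: [3.138, -0.002, -2.521]
wrist_force: [-3.9, 3.7, -15.1]
finger_gap: 0.0244
grip_force: 64.9
```

```bash
python3 -m handwheel '[{"dx":-0.05,"dy":0,"dz":0.01,"turn":0,"fingers":0.8},{"dx":-0.1,"dy":0,"dz":0.01,"turn":0,"fingers":0.8},{"dx":-0.15,"dy":0,"dz":0.01,"turn":0,"fingers":0.8},{"dx":-0.2,"dy":0,"dz":0.01,"turn":0,"fingers":0.8},{"dx":-0.23,"dy":0,"dz":0.01,"turn":0,"fingers":0.8},{"dx":-0.25,"dy":0,"dz":0.01,"turn":0,"fingers":0.8}]'
```

```text
t: 4.7
position: [0.6637, 0.0017, 0.0621]
ee_rot: [3.138, 0.001, -2.52]
wrist_force: [-9.3, 9.9, 0.3]
finger_gap: 0.0244
grip_force: 66.9
```

```bash
python3 -m handwheel '[{"dx":-0.02,"dy":0.008,"dz":0,"turn":0,"fingers":0.8},{"dx":-0.035,"dy":0.008,"dz":0,"turn":0,"fingers":0.8},{"dx":-0.05,"dy":0.008,"dz":0,"turn":0,"fingers":0.8},{"dx":-0.06,"dy":0.008,"dz":0,"turn":0,"fingers":0.8}]'
```

```text
t: 5.1
position: [0.6683, 0.0054, 0.0619]
ee_rot: [3.14, -0.011, -2.523]
wrist_force: [-33.5, -15.1, 13.0]
finger_gap: 0.0246
grip_force: 68.6
```

```bash
python3 -m handwheel '[{"dx":-0.02,"dy":0,"dz":0,"turn":0,"fingers":0.8},{"dx":-0.02,"dy":0,"dz":0,"turn":0,"fingers":0.8}]'
```

```text
t: 5.3
position: [0.6685, 0.0055, 0.0619]
ee_rot: [3.14, -0.018, -2.525]
wrist_force: [-43.7, -22.3, 18.2]
finger_gap: 0.0243
grip_force: 69.3
```

```bash
python3 -m handwheel '[{"dx":0,"dy":0,"dz":0,"turn":0,"fingers":0.35},{"dx":0.03,"dy":0,"dz":0,"turn":0,"fingers":0.35},{"dx":0.03,"dy":0,"dz":0,"turn":0,"fingers":0.35},{"dx":0.03,"dy":0,"dz":-0.25,"turn":0,"fingers":0.35},{"dx":0.03,"dy":0,"dz":-0.5,"turn":0,"fingers":0.35},{"dx":0.03,"dy":0,"dz":-0.75,"turn":0,"fingers":0.35},{"dx":0.03,"dy":0,"dz":-0.75,"turn":0,"fingers":0.35}]'; python3 - <<'E'
from h import *
c=snap('top'); blobs(c,.065,.085,.076,(.6,.72,-.1,.1),20)
blobs(c,.148,.165,.156,(.3,.6,0.1,.4),20)
plan(.3655,.2065,.22,2.95)
plan(.3655,.2065,.22,2.95+np.pi/2)
plan(.3655,.2065,.22,2.95+np.pi)
E
```

```text
t: 6.0
position: [0.6746, 0.0063, 0.2194]
ee_rot: [-3.133, 0.01, -2.522]
wrist_force: [0.3, 0.7, -0.0]
finger_gap: 0.0555
grip_force: 0.0
px [256 303] 43 rect 0.3658 0.2101  0.020 0.019 62.9
dx 0.6736 dy 1.7099 dz -0.0372 turn 0.2582 | 368 mm, rows>=7, q6 0.71
dx 0.6736 dy 1.7099 dz -0.0372 turn -0.2418 | 368 mm, rows>=7, q6 -0.86
dx 0.6736 dy 1.7099 dz -0.0372 turn -0.7418 | 368 mm, rows>=15, q6 -2.44
```

```bash
python3 -m handwheel '[{"dx":0.4,"dy":1,"dz":-0.05,"turn":-0.15,"fingers":0.35},{"dx":0.4,"dy":1,"dz":-0.05,"turn":-0.15,"fingers":0.35},{"dx":0.4,"dy":1,"dz":-0.05,"turn":-0.15,"fingers":0.35},{"dx":0.4,"dy":1,"dz":-0.05,"turn":-0.15,"fingers":0.35},{"dx":0.4,"dy":1,"dz":-0.05,"turn":-0.15,"fingers":0.35},{"dx":0.4,"dy":1,"dz":-0.05,"turn":-0.15,"fingers":0.35}]'; python3 - <<'E'
from h import *
plan(.3657,.207,.22,4.495)
c=snap('wrist'); blobs(c,.148,.165,.156,(.3,.6,0.1,.4),20); blobs(c,.065,.085,.076,(.55,.75,-.1,.06),20); 
E
```

```text
t: 6.65
position: [0.4892, 0.1239, 0.221]
ee_rot: [-3.141, 0.001, -2.049]
wrist_force: [0.4, -0.8, -0.0]
finger_gap: 0.0557
grip_force: 0.0
dx -0.0844 dy 0.7395 dz 0.0043 turn -0.0830 | 149 mm, rows>=2, q6 -0.84
px [547 278] 1018 rect 0.3672 0.2040  0.021 0.026 26.0
px [ 67 195] 983 rect 0.6630 0.0064  0.026 0.029 36.6
px [ 10 250] 809 rect 0.7376 0.0218  0.047 0.020 58.2
```

```bash
python3 -m handwheel '[{"dx":-0.084,"dy":0.737,"dz":0,"turn":-0.083,"fingers":0.35},{"dx":-0.084,"dy":0.737,"dz":0,"turn":-0.083,"fingers":0.35},{"dx":-0.084,"dy":0.737,"dz":0,"turn":-0.083,"fingers":0.35},{"dx":-0.084,"dy":0.737,"dz":0,"turn":-0.083,"fingers":0.35}]'; python3 - <<'E'
from h import *
c=snap('wrist'); blobs(c,.148,.165,.156,(.3,.42,0.15,.26),20); 
c=snap('top'); blobs(c,.065,.085,.076,(.55,.75,-.1,.06),20)
plan(.3665,.2055,.118,4.495)
E
```

```text
t: 7.1
position: [0.3653, 0.2073, 0.2203]
ee_rot: [3.141, 0.0, -1.788]
wrist_force: [-0.3, 0.6, -0.8]
finger_gap: 0.0555
grip_force: 0.0
px [320 255] 920 rect 0.3649 0.2051  0.023 0.020 77.5
px [324 205] 57 rect 0.6679 0.0086  0.022 0.027 33.2
dx 0.0049 dy 0.0103 dz 0.5115 turn -0.0004 | 102 mm, rows>=2, q6 -0.84
```

```bash
python3 -m handwheel '[{"dx":0.005,"dy":0.005,"dz":0.25,"turn":0,"fingers":0.35},{"dx":0.005,"dy":0.005,"dz":0.5,"turn":0,"fingers":0.35},{"dx":0.005,"dy":0.005,"dz":0.5,"turn":0,"fingers":0.35},{"dx":0.005,"dy":0.005,"dz":0.5,"turn":0,"fingers":0.9},{"dx":0.005,"dy":0.005,"dz":0.5,"turn":0,"fingers":0.9},{"dx":0.005,"dy":0.005,"dz":0.5,"turn":0,"fingers":0.9},{"dx":0.005,"dy":0.005,"dz":0.5,"turn":0,"fingers":0.9},{"dx":0.005,"dy":0.005,"dz":0.5,"turn":0,"fingers":0.9}]'
```

```text
t: 8.0
position: [0.3645, 0.2057, 0.1222]
ee_rot: [3.138, 0.002, -1.789]
wrist_force: [-18.3, 4.9, 9.9]
finger_gap: 0.0206
grip_force: 58.4
```

```bash
python3 -m handwheel '[{"dx":-0.073,"dy":-0.004,"dz":0,"turn":0.0333,"fingers":0.9},{"dx":-0.1455,"dy":-0.0153,"dz":0,"turn":0.0667,"fingers":0.9},{"dx":-0.2163,"dy":-0.0343,"dz":0,"turn":0.1,"fingers":0.9},{"dx":-0.2847,"dy":-0.0605,"dz":0,"turn":0.1333,"fingers":0.9},{"dx":-0.35,"dy":-0.0938,"dz":0,"turn":0.1667,"fingers":0.9}]'
```

```text
t: 8.5
position: [0.3973, 0.2716, 0.1223]
ee_rot: [3.134, 0.0, -2.316]
wrist_force: [-19.5, 9.9, 6.2]
finger_gap: 0.0207
grip_force: 58.8
```

```bash
python3 -m handwheel '[{"dx":-0.073,"dy":-0.004,"dz":0,"turn":0.0333,"fingers":0.9},{"dx":-0.1455,"dy":-0.0153,"dz":0,"turn":0.0667,"fingers":0.9},{"dx":-0.2163,"dy":-0.0343,"dz":0,"turn":0.1,"fingers":0.9}]'
```

```text
t: 8.8
position: [0.4322, 0.2999, 0.1223]
ee_rot: [3.133, -0.0, -2.63]
wrist_force: [-17.0, 16.2, 1.3]
finger_gap: 0.0205
grip_force: 58.8
```

```bash
python3 -m handwheel '[{"dx":-0.049,"dy":-0.002,"dz":0,"turn":0.0222,"fingers":0.9},{"dx":-0.049,"dy":-0.002,"dz":0,"turn":0.0222,"fingers":0.9}]'
```

```text
t: 9.0
position: [0.4434, 0.3056, 0.1224]
ee_rot: [3.133, 0.004, -2.697]
wrist_force: [-9.2, 24.4, -4.0]
finger_gap: 0.0206
grip_force: 59.6
```

```bash
python3 -m handwheel '[{"dx":-0.049,"dy":-0.002,"dz":0,"turn":0.0222,"fingers":0.9},{"dx":-0.097,"dy":-0.007,"dz":0,"turn":0.0444,"fingers":0.9},{"dx":-0.097,"dy":-0.007,"dz":0,"turn":0.0444,"fingers":0.9}]'
```

```text
t: 9.3
position: [0.4622, 0.3127, 0.1224]
ee_rot: [3.133, 0.004, -2.837]
wrist_force: [-6.2, 24.7, -5.4]
finger_gap: 0.0205
grip_force: 60.3
```

```bash
python3 -m handwheel '[{"dx":-0.049,"dy":-0.002,"dz":0,"turn":0.0222,"fingers":0.9},{"dx":-0.049,"dy":-0.002,"dz":0,"turn":0.0222,"fingers":0.9}]'
```

```text
t: 9.5
position: [0.4719, 0.3152, 0.1224]
ee_rot: [3.133, 0.004, -2.907]
wrist_force: [-4.6, 23.9, -6.9]
finger_gap: 0.0204
grip_force: 60.5
```

```bash
python3 -m handwheel '[{"dx":-0.049,"dy":-0.002,"dz":0,"turn":0.0222,"fingers":0.9},{"dx":-0.097,"dy":-0.007,"dz":0,"turn":0.0444,"fingers":0.9},{"dx":-0.097,"dy":-0.007,"dz":0,"turn":0.0444,"fingers":0.9}]'
```

```text
t: 9.8
position: [0.4917, 0.3181, 0.1224]
ee_rot: [3.133, 0.003, -3.047]
wrist_force: [-3.2, 22.8, -7.1]
finger_gap: 0.0204
grip_force: 60.5
```

```bash
python3 -m handwheel '[{"dx":-0.049,"dy":-0.002,"dz":0,"turn":0.0222,"fingers":0.9},{"dx":-0.049,"dy":-0.002,"dz":0,"turn":0.0222,"fingers":0.9}]'
```

```text
t: 10.0
position: [0.5016, 0.3184, 0.1224]
ee_rot: [3.133, 0.003, -3.117]
wrist_force: [-0.4, 22.3, -7.3]
finger_gap: 0.0203
grip_force: 60.5
```

```bash
python3 -m handwheel '[{"dx":-0.049,"dy":-0.002,"dz":0,"turn":0.0222,"fingers":0.9},{"dx":-0.073,"dy":-0.004,"dz":0,"turn":0.0333,"fingers":0.9},{"dx":-0.073,"dy":-0.004,"dz":0,"turn":0.0333,"fingers":0.9}]'
```

```text
t: 10.3
position: [0.5162, 0.3177, 0.1224]
ee_rot: [3.133, 0.002, 3.063]
wrist_force: [2.0, 21.2, -8.6]
finger_gap: 0.0206
grip_force: 60.4
```

```bash
python3 -m handwheel '[{"dx":-0.03,"dy":0,"dz":0,"turn":0.01,"fingers":0.9},{"dx":-0.05,"dy":0,"dz":0,"turn":0.02,"fingers":0.9},{"dx":-0.05,"dy":0,"dz":0,"turn":0.02,"fingers":0.9}]'
```

```text
t: 10.6
position: [0.5225, 0.3169, 0.1224]
ee_rot: [3.134, -0.004, 3.002]
wrist_force: [-15.7, 20.5, -0.8]
finger_gap: 0.0202
grip_force: 61.1
```

```bash
python3 -m handwheel '[{"dx":-0.02,"dy":0,"dz":0,"turn":0,"fingers":0.9},{"dx":-0.02,"dy":0,"dz":0,"turn":0,"fingers":0.9},{"dx":-0.02,"dy":0,"dz":0,"turn":0,"fingers":0.9}]'
```

```text
t: 10.9
position: [0.5225, 0.3169, 0.1224]
ee_rot: [3.135, -0.01, 3.005]
wrist_force: [-32.4, 22.3, 7.5]
finger_gap: 0.0208
grip_force: 61.9
```

```bash
python3 -m handwheel '[{"dx":0.02,"dy":0,"dz":0,"turn":0,"fingers":0.3},{"dx":0.02,"dy":0,"dz":0,"turn":0,"fingers":0.3},{"dx":0.02,"dy":0,"dz":0,"turn":0,"fingers":0.3},{"dx":0,"dy":0,"dz":-0.25,"turn":0,"fingers":0},{"dx":0,"dy":0,"dz":-0.5,"turn":0,"fingers":0},{"dx":0,"dy":0,"dz":-0.9,"turn":0,"fingers":0},{"dx":0,"dy":0,"dz":-0.9,"turn":0,"fingers":0},{"dx":0,"dy":0,"dz":-0.9,"turn":0,"fingers":0}]'; python3 - <<'E'
from h import *
c=snap('wrist'); np.savez('w3.npz',**c); save(c,'w3.png')
blobs(c,.148,.165,.156,(.4,.6,0.2,.4),20)
o=np.array(blobs(c,.070,.082,.076,(.35,.65,0.05,.32),20,False)); print(o[:,:2].round(4))
plan(.44,-.19,.27,3.05)
E
```

```text
t: 11.7
position: [0.5301, 0.3123, 0.3062]
ee_rot: [3.137, 0.008, 2.998]
wrist_force: [1.2, -0.3, -0.4]
finger_gap: 0.0858
grip_force: 0.0
px [323 209] 513 rect 0.5214 0.3168  0.020 0.022 81.7
[[0.4011 0.1567]
 [0.4122 0.2302]
 [0.4507 0.0901]
 [0.4789 0.2797]
 [0.5242 0.079 ]
 [0.5525 0.2689]
 [0.591  0.1286]
 [0.6019 0.2022]]
dx 0.0860 dy -2.5492 dz 0.1595 turn -0.0164 | 511 mm, rows>=10, q6 -0.32
```

```bash
python3 -m handwheel '[{"dx":0.03,"dy":-1,"dz":0,"turn":0,"fingers":0},{"dx":0.03,"dy":-1,"dz":0,"turn":0,"fingers":0},{"dx":0.03,"dy":-1,"dz":0,"turn":0,"fingers":0},{"dx":0.03,"dy":-1,"dz":0,"turn":0,"fingers":0},{"dx":0.03,"dy":-1,"dz":0,"turn":0,"fingers":0},{"dx":0.03,"dy":-1,"dz":0,"turn":0,"fingers":0}]'; python3 -m handwheel '[{"dx":0.03,"dy":-1,"dz":0,"turn":0,"fingers":0},{"dx":0.03,"dy":-1,"dz":0,"turn":0,"fingers":0},{"dx":0.03,"dy":-1,"dz":0,"turn":0,"fingers":0},{"dx":0.03,"dy":-1,"dz":0,"turn":0,"fingers":0},{"dx":0.03,"dy":-1,"dz":0,"turn":0,"fingers":0},{"dx":0.03,"dy":-1,"dz":0,"turn":0,"fingers":0}]'; python3 - <<'E'
from h import *
c=snap('wrist'); np.savez('w4.npz',**c); save(c,'w4.png')
blobs(c,.030,.042,.036,(.3,.7,-.4,-.05),200)
plan(.44,-.19,.20,3.05)
E
```

```text
t: 12.35
position: [0.494, 0.1138, 0.3]
ee_rot: [3.142, -0.0, 2.996]
wrist_force: [-0.1, 0.1, 0.8]
finger_gap: 0.0853
grip_force: 0.0
t: 12.95
position: [0.4601, -0.0822, 0.2998]
ee_rot: [3.141, -0.001, 2.998]
wrist_force: [-0.4, 0.9, -0.7]
finger_gap: 0.0853
grip_force: 0.0
px [221 173] 3741 rect 0.4216 -0.1901  0.038 0.130 80.6
px [161 254] 610 rect 0.5028 -0.2850  0.035 0.034 81.7
px [240 307] 2625 rect 0.5912 -0.2051  0.038 0.132 86.1
px [ 81 284] 247 rect 0.5342 -0.3949  0.011 0.066 89.9
dx 0.0224 dy -0.5526 dz 0.4990 turn -0.0161 | 149 mm, rows>=2, q6 -0.32
```

View pics/w4.png

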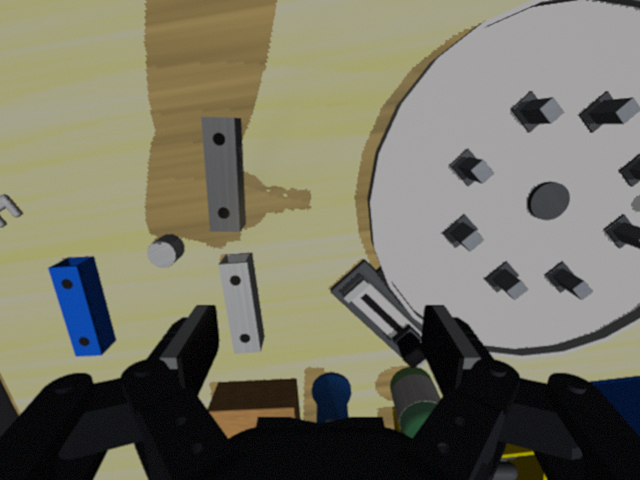

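```bash
python3 - <<'E'
from h import *
plan(.4216,-.190,.13,2.978)
E
```

```text
dx 0.1132 dy -0.5658 dz 0.8491 turn 0.0068 | 205 mm, rows>=4, q6 -0.26
```

```bash
python3 -m handwheel '[{"dx":0.113,"dy":-0.566,"dz":0.5,"turn":0.007,"fingers":0},{"dx":0.113,"dy":-0.566,"dz":0.5,"turn":0.007,"fingers":0},{"dx":0.113,"dy":-0.566,"dz":0.5,"turn":0.007,"fingers":0},{"dx":0.113,"dy":-0.566,"dz":0.85,"turn":0.007,"fingers":0},{"dx":0.113,"dy":-0.566,"dz":0.85,"turn":0.007,"fingers":0},{"dx":0.113,"dy":-0.566,"dz":0.85,"turn":0.007,"fingers":0}]'; python3 - <<'E'
from h import *
c=snap('wrist')
o=blobs(c,.030,.042,.036,(.3,.55,-.26,-.12),500)
plan(o[0][0],o[0][1],.012,np.pi+np.radians(o[0][4]-90))
E
```

```text
t: 13.6
position: [0.4205, -0.1884, 0.1275]
ee_rot: [3.139, -0.005, 2.98]
wrist_force: [0.3, -0.0, 0.8]
finger_gap: 0.0855
grip_force: 0.0
px [316 237] 9110 rect 0.4212 -0.1911  0.036 0.130 80.5
px [326 383] 1214 rect 0.5370 -0.2025  0.036 0.029 87.0
dx -0.0014 dy -0.0113 dz 0.5880 turn 0.0015 | 118 mm, rows>=2, q6 -0.26
```

```bash
python3 -m handwheel '[{"dx":-0.001,"dy":-0.011,"dz":0.25,"turn":0.001,"fingers":0},{"dx":-0.001,"dy":-0.011,"dz":0.45,"turn":0.001,"fingers":0},{"dx":-0.001,"dy":-0.011,"dz":0.575,"turn":0.001,"fingers":0},{"dx":-0.001,"dy":-0.011,"dz":0.575,"turn":0.001,"fingers":0},{"dx":-0.001,"dy":-0.011,"dz":0.575,"turn":0.001,"fingers":0.8},{"dx":-0.001,"dy":-0.011,"dz":0.575,"turn":0.001,"fingers":0.8},{"dx":-0.001,"dy":-0.011,"dz":0.575,"turn":0.001,"fingers":0.8},{"dx":-0.001,"dy":-0.011,"dz":0.575,"turn":0.001,"fingers":0.8},{"dx":-0.001,"dy":-0.011,"dz":0.575,"turn":0.001,"fingers":0.8},{"dx":-0.001,"dy":-0.011,"dz":0.575,"turn":0.001,"fingers":0.8},{"dx":-0.001,"dy":-0.011,"dz":0.575,"turn":0.001,"fingers":0.8},{"dx":-0.001,"dy":-0.011,"dz":0.575,"turn":0.001,"fingers":0.8}]'
```

```text
t: 14.85
position: [0.4221, -0.1933, 0.0169]
ee_rot: [-3.141, 0.003, 2.974]
wrist_force: [-0.9, 2.4, 10.3]
finger_gap: 0.0349
grip_force: 59.3
```

```bash
python3 -m handwheel '[{"dx":0,"dy":0,"dz":-0.1,"turn":0,"fingers":0.8},{"dx":0,"dy":0,"dz":-0.25,"turn":0,"fingers":0.8},{"dx":0,"dy":0,"dz":-0.4,"turn":0,"fingers":0.8},{"dx":0,"dy":0,"dz":-0.55,"turn":0,"fingers":0.8},{"dx":0,"dy":0,"dz":-0.7,"turn":0,"fingers":0.8},{"dx":0,"dy":0,"dz":-0.85,"turn":0,"fingers":0.8},{"dx":0,"dy":0,"dz":-0.9,"turn":0,"fingers":0.8},{"dx":0,"dy":0,"dz":-0.9,"turn":0,"fingers":0.8}]'; python3 - <<'E'
from h import *
plan(.4259,.1234,.19,2.211)
E
```

```text
t: 15.65
position: [0.4215, -0.1933, 0.1963]
ee_rot: [-3.14, 0.002, 2.974]
wrist_force: [-0.7, 0.4, -4.1]
finger_gap: 0.0344
grip_force: 62.4
dx 0.2420 dy 1.5649 dz 0.0291 turn 0.2429 | 317 mm, rows>=6, q6 1.21
```

```bash
python3 -m handwheel '[{"dx":0.02,"dy":0.1,"dz":0,"turn":0.015,"fingers":0.8},{"dx":0.04,"dy":0.23,"dz":0,"turn":0.035,"fingers":0.8},{"dx":0.06,"dy":0.38,"dz":0,"turn":0.06,"fingers":0.8},{"dx":0.08,"dy":0.53,"dz":0,"turn":0.085,"fingers":0.8},{"dx":0.11,"dy":0.68,"dz":0,"turn":0.11,"fingers":0.8},{"dx":0.14,"dy":0.83,"dz":0,"turn":0.135,"fingers":0.8},{"dx":0.15,"dy":0.95,"dz":0,"turn":0.15,"fingers":0.8},{"dx":0.15,"dy":1,"dz":0,"turn":0.16,"fingers":0.8},{"dx":0.15,"dy":1,"dz":0,"turn":0.16,"fingers":0.8}]'; python3 - <<'E'
from h import *
plan(.4259,.1234,.19,2.211)
E
```

```text
t: 16.55
position: [0.4241, 0.0105, 0.1936]
ee_rot: [-3.141, -0.002, 2.473]
wrist_force: [0.3, -0.6, -3.5]
finger_gap: 0.0345
grip_force: 62.2
dx 0.3425 dy 0.4487 dz 0.0186 turn 0.0835 | 113 mm, rows>=2, q6 1.21
```

```bash
python3 -m handwheel '[{"dx":0.06,"dy":0.08,"dz":0,"turn":0.015,"fingers":0.8},{"dx":0.15,"dy":0.2,"dz":0,"turn":0.04,"fingers":0.8},{"dx":0.25,"dy":0.33,"dz":0,"turn":0.065,"fingers":0.8},{"dx":0.32,"dy":0.42,"dz":0,"turn":0.08,"fingers":0.8},{"dx":0.342,"dy":0.449,"dz":0,"turn":0.0835,"fingers":0.8},{"dx":0.342,"dy":0.449,"dz":0,"turn":0.0835,"fingers":0.8},{"dx":0.342,"dy":0.449,"dz":0,"turn":0.0835,"fingers":0.8}]'; python3 - <<'E'
from h import *
c=snap('wrist'); save(c,'w5.png'); np.savez('w5.npz',**c)
s=telemetry.observe(); zt=s['position'][2]
blobs(c,zt+.001+.010,zt+.03,zt+.019,(.3,.6,0,.25),300)
blobs(c,.070,.082,.076,(.35,.65,0.05,.32),20)
plan(.4259,.1234,.15,2.211)
E
```

```text
t: 17.25
position: [0.4268, 0.1213, 0.1947]
ee_rot: [-3.14, -0.0, 2.21]
wrist_force: [-0.8, -0.3, -3.6]
finger_gap: 0.0347
grip_force: 62.2
px [320 288] 25515 rect 0.4177 0.1284  0.066 0.114 50.3
px [589  95] 379 rect 0.5187 0.3104  0.015 0.022 57.8
px [395  99] 745 rect 0.4111 0.2288  0.017 0.019 36.6
px [515  99] 823 rect 0.4776 0.2782  0.019 0.019 36.6
px [574 176] 720 rect 0.5512 0.2672  0.024 0.016 36.6
px [551 279] 582 rect 0.6003 0.2008  0.024 0.018 36.6
px [478 336] 497 rect 0.5895 0.1274  0.019 0.023 36.6
dx 0.0121 dy 0.0028 dz 0.2244 turn -0.0005 | 45 mm, rows>=0, q6 1.21
```

View pics/w5.png

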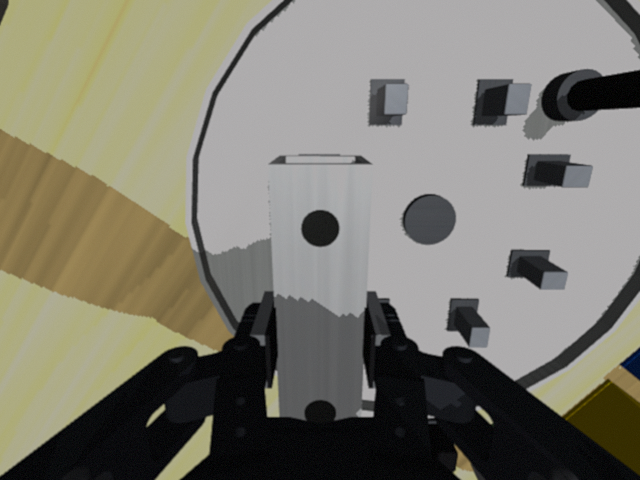

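```bash
python3 - <<'E'
from h import *
c=dict(np.load('w5.npz'))
q=onz(c,[[320,228],[320,411]],.1947+.0191); print(q,q.mean(0))
g=onz(c,[[268,163],[371,163]],.1947+.0191); m=g.mean(0); print(g)
ax=np.array([np.cos(2.21),np.sin(2.21)]); print('along end',ax@(m[:2]-[.4268,.1213]), 'holes',ax@(q.mean(0)[:2]-[.4268,.1213]), (q[:,:2]-[.4268,.1213])@ax)
E
```

```text
[[0.40120385 0.1557234  0.2138    ]
 [0.45064619 0.08913907 0.2138    ]] [0.42592502 0.12243123 0.2138    ]
[[0.3730198  0.16371832 0.2138    ]
 [0.40142738 0.18480558 0.2138    ]]
along end 0.06611529411402882 holes 0.0014298710938781536 [ 0.04289678 -0.04003703]
```

```bash
python3 -m handwheel '[{"dx":0.005,"dy":0.003,"dz":0.1,"turn":0,"fingers":0.8},{"dx":0.005,"dy":0.003,"dz":0.2,"turn":0,"fingers":0.8},{"dx":0.005,"dy":0.003,"dz":0.3,"turn":0,"fingers":0.8},{"dx":0.005,"dy":0.003,"dz":0.4,"turn":0,"fingers":0.8},{"dx":0.005,"dy":0.003,"dz":0.46,"turn":0,"fingers":0.8},{"dx":0.005,"dy":0.003,"dz":0.48,"turn":0,"fingers":0.8},{"dx":0.005,"dy":0.003,"dz":0.485,"turn":0,"fingers":0.8},{"dx":0.005,"dy":0.003,"dz":0.485,"turn":0,"fingers":0.8}]'; python3 -m handwheel '[{"dx":0,"dy":0,"dz":0.01,"turn":0,"fingers":0.8},{"dx":0,"dy":0,"dz":0.02,"turn":0,"fingers":0.8},{"dx":0,"dy":0,"dz":0.02,"turn":0,"fingers":0.8}]'
```

```text
t: 18.1
position: [0.4272, 0.1229, 0.0987]
ee_rot: [3.141, 0.0, 2.209]
wrist_force: [-1.3, 0.4, -4.3]
finger_gap: 0.0346
grip_force: 62.1
t: 18.4
position: [0.4268, 0.1233, 0.0943]
ee_rot: [3.141, 0.0, 2.209]
wrist_force: [0.2, -0.1, -3.0]
finger_gap: 0.0348
grip_force: 62.1
```

```bash
python3 -m handwheel '[{"dx":0,"dy":0,"dz":0.007,"turn":0,"fingers":0.8},{"dx":0,"dy":0,"dz":0.012,"turn":0,"fingers":0.8},{"dx":0,"dy":0,"dz":0.012,"turn":0,"fingers":0.8}]'
```

```text
t: 18.7
position: [0.427, 0.1233, 0.0929]
ee_rot: [3.141, 0.001, 2.21]
wrist_force: [-4.0, -0.1, 11.8]
finger_gap: 0.0347
grip_force: 63.9
```

```bash
python3 -m handwheel '[{"dx":0,"dy":0,"dz":-0.005,"turn":0,"fingers":0.5},{"dx":0,"dy":0,"dz":-0.005,"turn":0,"fingers":0.4},{"dx":0,"dy":0,"dz":-0.005,"turn":0,"fingers":0.2},{"dx":0,"dy":0,"dz":-0.005,"turn":0,"fingers":0.1},{"dx":0,"dy":0,"dz":-0.005,"turn":0,"fingers":0.1},{"dx":0,"dy":0,"dz":-0.2,"turn":0,"fingers":0},{"dx":0,"dy":0,"dz":-0.45,"turn":0,"fingers":0},{"dx":0,"dy":0,"dz":-0.7,"turn":0,"fingers":0},{"dx":0,"dy":0,"dz":-0.7,"turn":0,"fingers":0}]'; python3 - <<'E'
from h import *
c=snap('wrist'); print('sec on stand'); blobs(c,.104,.118,.112,(.3,.55,0.0,.25),300)
print('bench'); c=snap('top'); blobs(c,.028,.044,.036,(.4,.7,-.26,-.14),100)
plan(.5905,-.2045,.2,np.pi-.062)
E
```

```text
t: 19.6
position: [0.4292, 0.1235, 0.2378]
ee_rot: [3.133, 0.005, 2.209]
wrist_force: [1.4, 0.5, -0.0]
finger_gap: 0.0852
grip_force: 0.0
sec on stand
px [316 219] 7309 rect 0.4263 0.1239  0.036 0.130 36.5
bench
px [391 230] 430 rect 0.5926 -0.2022  0.037 0.130 86.2
dx -1.8022 dy -0.3220 dz 0.1651 turn -0.2770 | 368 mm, rows>=7, q6 -0.27
```

```bash
python3 -m handwheel '[{"dx":-0.95,"dy":-0.17,"dz":0,"turn":-0.15,"fingers":0},{"dx":-0.95,"dy":-0.17,"dz":0,"turn":-0.15,"fingers":0},{"dx":-0.95,"dy":-0.17,"dz":0,"turn":-0.15,"fingers":0},{"dx":-0.95,"dy":-0.17,"dz":0,"turn":-0.15,"fingers":0},{"dx":-0.95,"dy":-0.17,"dz":0,"turn":-0.15,"fingers":0},{"dx":-0.95,"dy":-0.17,"dz":0,"turn":-0.15,"fingers":0}]'; python3 - <<'E'
from h import *
plan(.5905,-.2045,.16,np.pi-.062)
E
```

```text
t: 20.3
position: [0.5127, -0.0509, 0.2298]
ee_rot: [-3.141, -0.003, 2.677]
wrist_force: [1.1, 0.3, 0.2]
finger_gap: 0.0853
grip_force: 0.0
dx -0.6932 dy -0.5122 dz 0.3471 turn -0.1281 | 186 mm, rows>=3, q6 -0.27
```

```bash
python3 -m handwheel '[{"dx":-0.693,"dy":-0.512,"dz":0.1,"turn":-0.128,"fingers":0},{"dx":-0.693,"dy":-0.512,"dz":0.1,"turn":-0.128,"fingers":0},{"dx":-0.693,"dy":-0.512,"dz":0.1,"turn":-0.128,"fingers":0},{"dx":-0.693,"dy":-0.512,"dz":0.4,"turn":-0.128,"fingers":0},{"dx":-0.693,"dy":-0.512,"dz":0.4,"turn":-0.128,"fingers":0},{"dx":-0.693,"dy":-0.512,"dz":0.4,"turn":-0.128,"fingers":0}]'; python3 - <<'E'
from h import *
c=snap('wrist')
o=blobs(c,.030,.042,.036,(.48,.7,-.26,-.14),500)
plan(o[0][0],o[0][1],.014,np.pi+np.radians(o[0][4]-90))
E
```

```text
t: 20.9
position: [0.5898, -0.2014, 0.1481]
ee_rot: [3.139, -0.006, 3.082]
wrist_force: [0.3, 0.8, 0.4]
finger_gap: 0.0856
grip_force: 0.0
px [314 230] 7847 rect 0.5915 -0.2059  0.036 0.130 86.2
dx -0.0086 dy -0.0240 dz 0.6826 turn 0.0024 | 137 mm, rows>=2, q6 -0.27
```

```bash
python3 -m handwheel '[{"dx":-0.008,"dy":-0.02,"dz":0.25,"turn":0.002,"fingers":0},{"dx":-0.008,"dy":-0.02,"dz":0.5,"turn":0.002,"fingers":0},{"dx":-0.008,"dy":-0.02,"dz":0.67,"turn":0.002,"fingers":0},{"dx":-0.008,"dy":-0.02,"dz":0.67,"turn":0.002,"fingers":0},{"dx":-0.008,"dy":-0.02,"dz":0.67,"turn":0.002,"fingers":0.8},{"dx":-0.008,"dy":-0.02,"dz":0.67,"turn":0.002,"fingers":0.8},{"dx":-0.008,"dy":-0.02,"dz":0.67,"turn":0.002,"fingers":0.8},{"dx":-0.008,"dy":-0.02,"dz":0.67,"turn":0.002,"fingers":0.8},{"dx":-0.008,"dy":-0.02,"dz":0.67,"turn":0.002,"fingers":0.8},{"dx":-0.008,"dy":-0.02,"dz":0.67,"turn":0.002,"fingers":0.8},{"dx":-0.008,"dy":-0.02,"dz":0.67,"turn":0.002,"fingers":0.8},{"dx":-0.008,"dy":-0.02,"dz":0.67,"turn":0.002,"fingers":0.8}]'; python3 -m handwheel '[{"dx":0,"dy":0,"dz":-0.1,"turn":0,"fingers":0.8},{"dx":0,"dy":0,"dz":-0.25,"turn":0,"fingers":0.8},{"dx":0,"dy":0,"dz":-0.4,"turn":0,"fingers":0.8},{"dx":0,"dy":0,"dz":-0.55,"turn":0,"fingers":0.8},{"dx":0,"dy":0,"dz":-0.7,"turn":0,"fingers":0.8},{"dx":0,"dy":0,"dz":-0.85,"turn":0,"fingers":0.8},{"dx":0,"dy":0,"dz":-0.9,"turn":0,"fingers":0.8},{"dx":0,"dy":0,"dz":-0.9,"turn":0,"fingers":0.8}]'; python3 - <<'E'
from h import *
plan(.5576,.1038,.195,.639+np.pi)
E
```

```text
t: 22.15
position: [0.5938, -0.2072, 0.0204]
ee_rot: [-3.141, 0.004, 3.076]
wrist_force: [-2.0, 2.2, 9.5]
finger_gap: 0.0345
grip_force: 61.0
t: 22.95
position: [0.5931, -0.2072, 0.1992]
ee_rot: [-3.141, 0.002, 3.076]
wrist_force: [-0.3, 0.3, -4.4]
finger_gap: 0.0348
grip_force: 61.8
dx 0.2786 dy 1.5402 dz 0.0188 turn -0.2242 | 313 mm, rows>=6, q6 -0.45
```

```bash
python3 -m handwheel '[{"dx":0.02,"dy":0.1,"dz":0,"turn":-0.015,"fingers":0.8},{"dx":0.04,"dy":0.23,"dz":0,"turn":-0.035,"fingers":0.8},{"dx":0.06,"dy":0.38,"dz":0,"turn":-0.06,"fingers":0.8},{"dx":0.08,"dy":0.53,"dz":0,"turn":-0.085,"fingers":0.8},{"dx":0.11,"dy":0.68,"dz":0,"turn":-0.11,"fingers":0.8},{"dx":0.14,"dy":0.83,"dz":0,"turn":-0.135,"fingers":0.8},{"dx":0.17,"dy":0.95,"dz":0,"turn":-0.15,"fingers":0.8},{"dx":0.18,"dy":1,"dz":0,"turn":-0.16,"fingers":0.8},{"dx":0.18,"dy":1,"dz":0,"turn":-0.16,"fingers":0.8}]'; python3 - <<'E'
from h import *
plan(.5576,.1038,.195,.639+np.pi)
E
```

```text
t: 23.85
position: [0.5689, -0.0035, 0.1967]
ee_rot: [3.14, -0.002, -2.701]
wrist_force: [0.1, -0.2, -4.3]
finger_gap: 0.0343
grip_force: 61.7
dx -0.1776 dy 0.5093 dz 0.0087 turn -0.0631 | 108 mm, rows>=2, q6 -0.45
```

```bash
python3 -m handwheel '[{"dx":-0.03,"dy":0.09,"dz":0,"turn":-0.01,"fingers":0.8},{"dx":-0.08,"dy":0.22,"dz":0,"turn":-0.03,"fingers":0.8},{"dx":-0.13,"dy":0.36,"dz":0,"turn":-0.05,"fingers":0.8},{"dx":-0.165,"dy":0.47,"dz":0,"turn":-0.06,"fingers":0.8},{"dx":-0.177,"dy":0.509,"dz":0,"turn":-0.063,"fingers":0.8},{"dx":-0.177,"dy":0.509,"dz":0,"turn":-0.063,"fingers":0.8},{"dx":-0.177,"dy":0.509,"dz":0,"turn":-0.063,"fingers":0.8}]'; python3 - <<'E'
from h import *
c=snap('wrist'); np.savez('w6.npz',**c)
s=telemetry.observe(); p=s['position']; zt=p[2]-.0024+.018
P=cloud(c); g=c['img'].max(-1)
m=((abs(P[...,2]-zt)<.008)&(g<45)&(np.hypot(P[...,0]-p[0],P[...,1]-p[1])<.06)).astype(np.uint8); m[:,:280]=0; m[:,360:]=0
k,l,ss,ce=cv2.connectedComponentsWithStats(m)
for i in range(1,k):
    if ss[i,4]>150:
        q=onz(c,ce[i],zt)[0]; yaw=s['ee_rot'][2]; print(ce[i].round(),ss[i,4],q.round(4),'along %.4f across %.4f'%((q[:2]-p[:2])@[np.cos(yaw),np.sin(yaw)],(q[:2]-p[:2])@[np.sin(yaw),-np.cos(yaw)]))
plan(.5576,.1038,.195,.639+np.pi)
E
```

```text
t: 24.55
position: [0.559, 0.1011, 0.1975]
ee_rot: [-3.141, -0.001, -2.508]
wrist_force: [0.9, -1.3, -4.1]
finger_gap: 0.0346
grip_force: 61.7
[320. 223.] 973 [0.5234 0.0745 0.2132] along 0.0443 across -0.0002
[320. 405.] 523 [0.591  0.1241 0.2132] along -0.0396 across -0.0003
dx -0.0028 dy 0.0157 dz 0.0129 turn -0.0017 | 4 mm, rows>=0, q6 -0.45
```

```bash
python3 -m handwheel '[{"dx":-0.013,"dy":0.015,"dz":0.1,"turn":-0.002,"fingers":0.8},{"dx":-0.013,"dy":0.015,"dz":0.2,"turn":-0.002,"fingers":0.8},{"dx":-0.013,"dy":0.015,"dz":0.3,"turn":-0.002,"fingers":0.8},{"dx":-0.013,"dy":0.015,"dz":0.4,"turn":-0.002,"fingers":0.8},{"dx":-0.013,"dy":0.015,"dz":0.46,"turn":-0.002,"fingers":0.8},{"dx":-0.013,"dy":0.015,"dz":0.48,"turn":-0.002,"fingers":0.8},{"dx":-0.013,"dy":0.015,"dz":0.485,"turn":-0.002,"fingers":0.8},{"dx":-0.013,"dy":0.015,"dz":0.485,"turn":-0.002,"fingers":0.8}]'; python3 -m handwheel '[{"dx":0,"dy":0,"dz":0.01,"turn":0,"fingers":0.8},{"dx":0,"dy":0,"dz":0.02,"turn":0,"fingers":0.8},{"dx":0,"dy":0,"dz":0.02,"turn":0,"fingers":0.8}]'
```

```text
t: 25.4
position: [0.5596, 0.1059, 0.1016]
ee_rot: [-3.141, 0.001, -2.5]
wrist_force: [-0.8, 1.5, -4.7]
finger_gap: 0.0345
grip_force: 61.6
t: 25.7
position: [0.5591, 0.1061, 0.0969]
ee_rot: [-3.142, 0.0, -2.5]
wrist_force: [-0.3, -0.0, -4.7]
finger_gap: 0.0345
grip_force: 61.7
```

```bash
python3 -m handwheel '[{"dx":0,"dy":-0.003,"dz":0.007,"turn":0,"fingers":0.8},{"dx":0,"dy":-0.003,"dz":0.012,"turn":0,"fingers":0.8},{"dx":0,"dy":-0.003,"dz":0.012,"turn":0,"fingers":0.8}]'
```

```text
t: 26.0
position: [0.5595, 0.106, 0.0964]
ee_rot: [-3.141, 0.002, -2.499]
wrist_force: [-6.8, 0.9, 11.0]
finger_gap: 0.0345
grip_force: 63.7
```

```bash
python3 -m handwheel '[{"dx":0,"dy":0,"dz":-0.005,"turn":0,"fingers":0.5},{"dx":0,"dy":0,"dz":-0.005,"turn":0,"fingers":0.4},{"dx":0,"dy":0,"dz":-0.005,"turn":0,"fingers":0.2},{"dx":0,"dy":0,"dz":-0.005,"turn":0,"fingers":0.1},{"dx":0,"dy":0,"dz":-0.005,"turn":0,"fingers":0.1},{"dx":0,"dy":0,"dz":-0.2,"turn":0,"fingers":0},{"dx":0,"dy":0,"dz":-0.45,"turn":0,"fingers":0},{"dx":0,"dy":0,"dz":-0.7,"turn":0,"fingers":0},{"dx":0,"dy":0,"dz":-0.7,"turn":0,"fingers":0}]'; python3 - <<'E'
from h import *
c=snap('wrist'); print('sec on stand'); blobs(c,.104,.118,.112,(.3,.65,0.0,.25),300)
c=snap('top'); blobs(c,.104,.118,.112,(.3,.65,0.0,.25),100); print('brake'); blobs(c,.065,.085,.076,(.62,.72,-.1,.05),20)
print('bench');blobs(c,.028,.044,.036,(.3,.7,-.4,-.12),100)
post=np.array([.5225,.3169])
plan(.5215,.3165,.24,1.422+np.pi/2)
E
```

```text
t: 26.9
position: [0.5617, 0.1057, 0.2413]
ee_rot: [-3.136, 0.009, -2.5]
wrist_force: [0.2, -0.2, 0.1]
finger_gap: 0.0854
grip_force: 0.0
sec on stand
px [455  96] 10000 rect 0.4271 0.1239  0.036 0.131 36.7
px [322 215] 7145 rect 0.5579 0.1042  0.129 0.036 36.7
brake
px [324 205] 59 rect 0.6676 0.0080  0.022 0.024 43.8
bench
dx -0.4773 dy 0.9597 dz -0.0229 turn 0.2516 | 214 mm, rows>=5, q6 0.69
```

```bash
python3 -m handwheel '[{"dx":-0.477,"dy":0.96,"dz":0,"turn":0.2516,"fingers":0.35},{"dx":-0.477,"dy":0.96,"dz":0,"turn":0.2516,"fingers":0.35},{"dx":-0.477,"dy":0.96,"dz":0,"turn":0.2516,"fingers":0.35},{"dx":-0.477,"dy":0.96,"dz":0,"turn":0.2516,"fingers":0.35},{"dx":-0.477,"dy":0.96,"dz":0,"turn":0.2516,"fingers":0.35},{"dx":-0.477,"dy":0.96,"dz":0,"turn":0.2516,"fingers":0.35},{"dx":-0.477,"dy":0.96,"dz":0,"turn":0.2516,"fingers":0.35},{"dx":-0.477,"dy":0.96,"dz":0,"turn":0.2516,"fingers":0.35}]'; python3 - <<'E'
from h import *
c=snap('wrist'); o=blobs(c,.148,.165,.156,(.45,.6,0.25,.38),20)
plan(.5215,.3165,.12,1.422+np.pi/2)
E
```

```text
t: 27.8
position: [0.5207, 0.3161, 0.2332]
ee_rot: [-3.14, -0.002, 2.995]
wrist_force: [0.4, 0.1, 0.1]
finger_gap: 0.0555
grip_force: 0.0
px [321 250] 828 rect 0.5199 0.3170  0.021 0.022 81.6
dx -0.0036 dy 0.0040 dz 0.5677 turn 0.0006 | 114 mm, rows>=2, q6 0.69
```

```bash
python3 -m handwheel '[{"dx":0,"dy":0.004,"dz":0.25,"turn":0,"fingers":0.35},{"dx":0,"dy":0.004,"dz":0.5,"turn":0,"fingers":0.35},{"dx":0,"dy":0.004,"dz":0.56,"turn":0,"fingers":0.35},{"dx":0,"dy":0.004,"dz":0.56,"turn":0,"fingers":0.35},{"dx":0,"dy":0.004,"dz":0.56,"turn":0,"fingers":0.9},{"dx":0,"dy":0.004,"dz":0.56,"turn":0,"fingers":0.9},{"dx":0,"dy":0.004,"dz":0.56,"turn":0,"fingers":0.9},{"dx":0,"dy":0.004,"dz":0.56,"turn":0,"fingers":0.9},{"dx":0,"dy":0.004,"dz":0.56,"turn":0,"fingers":0.9}]'
```

```text
t: 28.75
position: [0.5223, 0.317, 0.1252]
ee_rot: [3.141, 0.004, 2.993]
wrist_force: [-0.6, -4.2, 6.9]
finger_gap: 0.0202
grip_force: 58.6
```

```bash
python3 - <<'E'
import numpy as np
for f in [1,3,6,9,12,15,18,21,24,27,30]:
    r=np.radians(f); print(f,round(.695*np.sin(r),4),round(-.695*(1-np.cos(r)),4),round(-f/180,4))
E
```

```text
1 0.0121 -0.0001 -0.0056
3 0.0364 -0.001 -0.0167
6 0.0726 -0.0038 -0.0333
9 0.1087 -0.0086 -0.05
12 0.1445 -0.0152 -0.0667
15 0.1799 -0.0237 -0.0833
18 0.2148 -0.034 -0.1
21 0.2491 -0.0462 -0.1167
24 0.2827 -0.0601 -0.1333
27 0.3155 -0.0758 -0.15
30 0.3475 -0.0931 -0.1667
```

```bash
python3 -m handwheel '[{"dx":0.012,"dy":0,"dz":0,"turn":-0.0056,"fingers":0.9},{"dx":0.036,"dy":-0.001,"dz":0,"turn":-0.0167,"fingers":0.9},{"dx":0.0726,"dy":-0.004,"dz":0,"turn":-0.0333,"fingers":0.9},{"dx":0.1087,"dy":-0.0086,"dz":0,"turn":-0.05,"fingers":0.9},{"dx":0.1445,"dy":-0.0152,"dz":0,"turn":-0.0667,"fingers":0.9},{"dx":0.18,"dy":-0.0237,"dz":0,"turn":-0.0833,"fingers":0.9},{"dx":0.2148,"dy":-0.034,"dz":0,"turn":-0.1,"fingers":0.9},{"dx":0.2491,"dy":-0.0462,"dz":0,"turn":-0.1167,"fingers":0.9},{"dx":0.2827,"dy":-0.06,"dz":0,"turn":-0.1333,"fingers":0.9},{"dx":0.3155,"dy":-0.0758,"dz":0,"turn":-0.15,"fingers":0.9},{"dx":0.34,"dy":-0.088,"dz":0,"turn":-0.162,"fingers":0.9},{"dx":0.3475,"dy":-0.0931,"dz":0,"turn":-0.1667,"fingers":0.9}]'; python3 - <<'E'
from h import *
p=telemetry.observe()['position']; print(np.arctan2(p[1]-.179,p[0]-.5016)-1.422, np.hypot(p[1]-.179,p[0]-.5016))
c=snap('top'); blobs(c,.104,.118,.112,(.3,.65,0.0,.35),100)
E
```

```text
t: 29.95
position: [0.4509, 0.3089, 0.1251]
ee_rot: [-3.14, 0.005, -2.766]
wrist_force: [3.5, -2.5, 6.3]
finger_gap: 0.0205
grip_force: 58.7
0.5207668753595251 0.139462604783973
px [279 230] 442 rect 0.5870 0.1443  0.131 0.037 66.4
px [295 270] 451 rect 0.4640 0.0962  0.036 0.129 66.3
```

Fine: 30° done, both sections still seated. Next 30° twice.

```bash
python3 -m handwheel '[{"dx":0.012,"dy":0,"dz":0,"turn":-0.0056,"fingers":0.9},{"dx":0.036,"dy":-0.001,"dz":0,"turn":-0.0167,"fingers":0.9},{"dx":0.0726,"dy":-0.004,"dz":0,"turn":-0.0333,"fingers":0.9},{"dx":0.1087,"dy":-0.0086,"dz":0,"turn":-0.05,"fingers":0.9},{"dx":0.1445,"dy":-0.0152,"dz":0,"turn":-0.0667,"fingers":0.9},{"dx":0.18,"dy":-0.0237,"dz":0,"turn":-0.0833,"fingers":0.9},{"dx":0.2148,"dy":-0.034,"dz":0,"turn":-0.1,"fingers":0.9},{"dx":0.2491,"dy":-0.0462,"dz":0,"turn":-0.1167,"fingers":0.9},{"dx":0.2827,"dy":-0.06,"dz":0,"turn":-0.1333,"fingers":0.9},{"dx":0.3155,"dy":-0.0758,"dz":0,"turn":-0.15,"fingers":0.9},{"dx":0.34,"dy":-0.088,"dz":0,"turn":-0.162,"fingers":0.9},{"dx":0.3475,"dy":-0.0931,"dz":0,"turn":-0.1667,"fingers":0.9}]'
```

```text
t: 31.2
position: [0.3931, 0.2666, 0.1251]
ee_rot: [-3.139, 0.005, -2.242]
wrist_force: [0.6, 0.5, 7.7]
finger_gap: 0.0202
grip_force: 59.0
```

```bash
python3 -m handwheel '[{"dx":0.012,"dy":0,"dz":0,"turn":-0.0056,"fingers":0.9},{"dx":0.036,"dy":-0.001,"dz":0,"turn":-0.0167,"fingers":0.9},{"dx":0.0726,"dy":-0.004,"dz":0,"turn":-0.0333,"fingers":0.9},{"dx":0.1087,"dy":-0.0086,"dz":0,"turn":-0.05,"fingers":0.9},{"dx":0.1445,"dy":-0.0152,"dz":0,"turn":-0.0667,"fingers":0.9},{"dx":0.18,"dy":-0.0237,"dz":0,"turn":-0.0833,"fingers":0.9},{"dx":0.2148,"dy":-0.034,"dz":0,"turn":-0.1,"fingers":0.9},{"dx":0.2491,"dy":-0.0462,"dz":0,"turn":-0.1167,"fingers":0.9},{"dx":0.27,"dy":-0.055,"dz":0,"turn":-0.127,"fingers":0.9},{"dx":0.2827,"dy":-0.06,"dz":0,"turn":-0.1333,"fingers":0.9}]';  python3 - <<'E'
from h import *
p=telemetry.observe()['position']; print(np.arctan2(p[1]-.179,p[0]-.5016)-1.422, np.hypot(p[1]-.179,p[0]-.5016))
E
```

```text
t: 32.2
position: [0.3667, 0.2151, 0.1251]
ee_rot: [-3.138, 0.003, -1.823]
wrist_force: [-4.4, 0.3, 11.9]
finger_gap: 0.0203
grip_force: 59.6
1.4582660009610635 0.13960608928060728
```

```bash
python3 -m handwheel '[{"dx":0.012,"dy":0,"dz":0,"turn":-0.0056,"fingers":0.9},{"dx":0.03,"dy":-0.001,"dz":0,"turn":-0.014,"fingers":0.9},{"dx":0.048,"dy":-0.002,"dz":0,"turn":-0.022,"fingers":0.9},{"dx":0.06,"dy":-0.003,"dz":0,"turn":-0.028,"fingers":0.9},{"dx":0.07,"dy":-0.004,"dz":0,"turn":-0.033,"fingers":0.9},{"dx":0.08,"dy":-0.005,"dz":0,"turn":-0.036,"fingers":0.9},{"dx":0.09,"dy":-0.005,"dz":0,"turn":-0.036,"fingers":0.9},{"dx":0.1,"dy":-0.005,"dz":0,"turn":-0.036,"fingers":0.9},{"dx":0.1,"dy":-0.005,"dz":0,"turn":-0.036,"fingers":0.9}]';  python3 - <<'E'
from h import *
p=telemetry.observe()['position']; print(np.arctan2(p[1]-.179,p[0]-.5016)-1.422, np.hypot(p[1]-.179,p[0]-.5016))
E
```

```text
t: 33.1
position: [0.3635, 0.1991, 0.1251]
ee_rot: [-3.138, 0.011, -1.709]
wrist_force: [-2.3, 24.8, 5.9]
finger_gap: 0.0203
grip_force: 58.6
1.5747676626496874 0.1396028024925432
```

```bash
python3 -m handwheel '[{"dx":0.015,"dy":0,"dz":0,"turn":0,"fingers":0.9},{"dx":0.015,"dy":0,"dz":0,"turn":0,"fingers":0.9}]'; python3 -m handwheel '[{"dx":0,"dy":0,"dz":0,"turn":0,"fingers":0.35},{"dx":-0.02,"dy":0,"dz":0,"turn":0,"fingers":0.35},{"dx":-0.02,"dy":0,"dz":0,"turn":0,"fingers":0.35},{"dx":-0.02,"dy":0,"dz":-0.2,"turn":0,"fingers":0.35},{"dx":-0.02,"dy":0,"dz":-0.45,"turn":0,"fingers":0.35},{"dx":-0.02,"dy":0,"dz":-0.6,"turn":0,"fingers":0.35},{"dx":-0.02,"dy":0,"dz":-0.6,"turn":0,"fingers":0.35}]'; python3 - <<'E'
from h import *
c=snap('wrist'); o=blobs(c,.148,.165,.156,(.3,.45,0.1,.3),20); blobs(c,.104,.118,.112,(.3,.7,0.0,.35),100)
c=snap('top'); blobs(c,.104,.118,.112,(.3,.7,0.0,.35),100); blobs(c,.148,.165,.156,(.3,.45,0.1,.3),20)
print('tops'); blobs(c,.065,.085,.076,(.38,.7,-.03,.35),20)
plan(.6667,.0045,.24,3.775)
E
```

```text
t: 33.3
position: [0.3633, 0.1981, 0.1252]
ee_rot: [-3.139, 0.016, -1.708]
wrist_force: [-0.7, 37.4, 1.9]
finger_gap: 0.0204
grip_force: 59.5
t: 34.0
position: [0.3637, 0.1964, 0.2467]
ee_rot: [-3.135, 0.003, -1.711]
wrist_force: [0.2, 0.4, 0.2]
finger_gap: 0.0554
grip_force: 0.0
px [321 245] 740 rect 0.3635 0.1968  0.022 0.020 82.1
px [ 60 139] 8912 rect 0.5538 0.1034  0.133 0.040 36.6
px [322 219] 101 rect 0.3628 0.1916  0.009 0.020 82.0
px [ 87 294] 6383 rect 0.5735 0.2320  0.044 0.130 36.7
px [249 234] 459 rect 0.5759 0.2359  0.039 0.130 36.6
px [292 240] 435 rect 0.5561 0.1052  0.130 0.036 36.5
tops
px [324 205] 54 rect 0.6675 0.0080  0.022 0.024 43.8
px [236 267] 38 rect 0.4782 0.2815  0.018 0.019 44.6
px [298 275] 36 rect 0.4510 0.0901  0.021 0.015 36.2
px [276 292] 34 rect 0.4012 0.1580  0.020 0.016 33.3
dx 0.7347 dy -1.6413 dz 0.0165 turn 0.2537 | 360 mm, rows>=7, q6 -0.63
```

```bash
python3 -m handwheel '[{"dx":0.44,"dy":-0.98,"dz":0,"turn":0.15,"fingers":0.35},{"dx":0.44,"dy":-0.98,"dz":0,"turn":0.15,"fingers":0.35},{"dx":0.44,"dy":-0.98,"dz":0,"turn":0.15,"fingers":0.35},{"dx":0.44,"dy":-0.98,"dz":0,"turn":0.15,"fingers":0.35},{"dx":0.44,"dy":-0.98,"dz":0,"turn":0.15,"fingers":0.35},{"dx":0.44,"dy":-0.98,"dz":0,"turn":0.15,"fingers":0.35}]'; python3 - <<'E'
from h import *
plan(.6667,.0045,.18,3.775)
E
```

```text
t: 34.7
position: [0.5447, 0.08, 0.24]
ee_rot: [3.139, -0.002, -2.185]
wrist_force: [-0.3, -0.0, 0.5]
finger_gap: 0.0555
grip_force: 0.0
dx -0.0436 dy -0.7170 dz 0.2978 turn 0.1030 | 156 mm, rows>=3, q6 -0.63
```

```bash
python3 -m handwheel '[{"dx":-0.044,"dy":-0.717,"dz":0,"turn":0.103,"fingers":0.35},{"dx":-0.044,"dy":-0.717,"dz":0,"turn":0.103,"fingers":0.35},{"dx":-0.044,"dy":-0.717,"dz":0,"turn":0.103,"fingers":0.35},{"dx":-0.044,"dy":-0.717,"dz":0,"turn":0.103,"fingers":0.35},{"dx":-0.044,"dy":-0.717,"dz":0.3,"turn":0.103,"fingers":0.35},{"dx":-0.044,"dy":-0.717,"dz":0.3,"turn":0.103,"fingers":0.35},{"dx":-0.044,"dy":-0.717,"dz":0.3,"turn":0.103,"fingers":0.35}]'; python3 - <<'E'
from h import *
c=snap('wrist'); o=blobs(c,.070,.082,.076,(.6,.72,-.05,.05),100); save(c,'w7.png')
plan(.6677,.0045,.062,3.775)
E
```

```text
t: 35.4
position: [0.6641, 0.0076, 0.181]
ee_rot: [3.138, -0.003, -2.505]
wrist_force: [0.4, 0.7, 0.1]
finger_gap: 0.0559
grip_force: 0.0
px [314 238] 949 rect 0.6667 0.0042  0.022 0.025 36.4
dx -0.0015 dy -0.0192 dz 0.6059 turn 0.0011 | 121 mm, rows>=2, q6 -0.63
```

View pics/w7.png

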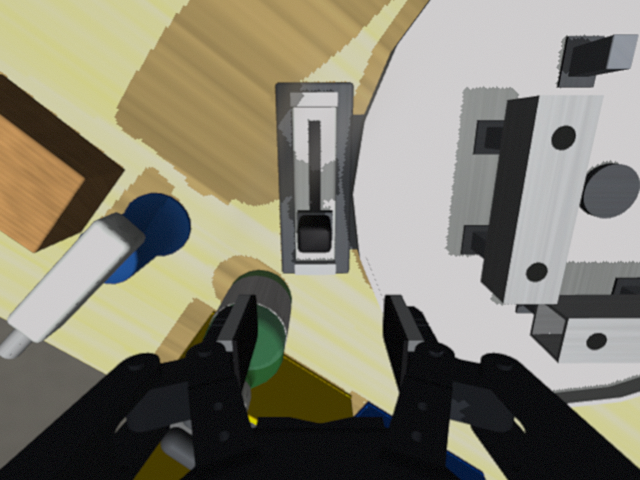

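```bash
python3 -m handwheel '[{"dx":0,"dy":-0.017,"dz":0.2,"turn":0.001,"fingers":0.35},{"dx":0,"dy":-0.017,"dz":0.4,"turn":0.001,"fingers":0.35},{"dx":0,"dy":-0.017,"dz":0.55,"turn":0.001,"fingers":0.35},{"dx":0,"dy":-0.017,"dz":0.605,"turn":0.001,"fingers":0.35},{"dx":0,"dy":-0.017,"dz":0.605,"turn":0.001,"fingers":0.35},{"dx":0,"dy":-0.017,"dz":0.6,"turn":0.001,"fingers":0.8},{"dx":0,"dy":-0.017,"dz":0.595,"turn":0.001,"fingers":0.8},{"dx":0,"dy":-0.017,"dz":0.585,"turn":0.001,"fingers":0.8},{"dx":0,"dy":-0.017,"dz":0.585,"turn":0.001,"fingers":0.8},{"dx":0,"dy":-0.017,"dz":0.585,"turn":0.001,"fingers":0.8}]'
```

```text
t: 36.45
position: [0.6678, 0.005, 0.0667]
ee_rot: [3.14, 0.001, -2.508]
wrist_force: [-2.8, 4.9, -2.5]
finger_gap: 0.0239
grip_force: 61.7
```

```bash
python3 -m handwheel '[{"dx":0.05,"dy":0,"dz":0,"turn":0,"fingers":0.8},{"dx":0.1,"dy":0,"dz":0,"turn":0,"fingers":0.8},{"dx":0.15,"dy":0,"dz":0,"turn":0,"fingers":0.8},{"dx":0.2,"dy":0,"dz":0,"turn":0,"fingers":0.8},{"dx":0.24,"dy":0,"dz":0,"turn":0,"fingers":0.8},{"dx":0.27,"dy":0,"dz":0,"turn":0,"fingers":0.8},{"dx":0.29,"dy":0,"dz":0,"turn":0,"fingers":0.8},{"dx":0.29,"dy":0,"dz":0,"turn":0,"fingers":0.8}]'; python3 -m handwheel '[{"dx":0.02,"dy":0,"dz":0,"turn":0,"fingers":0.8},{"dx":0.04,"dy":0,"dz":0,"turn":0,"fingers":0.8},{"dx":0.04,"dy":0,"dz":0,"turn":0,"fingers":0.8}]'
```

```text
t: 37.25
position: [0.6207, -0.03, 0.0666]
ee_rot: [3.14, 0.001, -2.508]
wrist_force: [-4.7, 3.5, -1.6]
finger_gap: 0.0246
grip_force: 61.6
t: 37.55
position: [0.6195, -0.031, 0.0668]
ee_rot: [3.14, 0.013, -2.505]
wrist_force: [21.0, 24.5, -15.9]
finger_gap: 0.0239
grip_force: 60.9
```

```bash
python3 -m handwheel '[{"dx":0.015,"dy":0,"dz":0,"turn":0,"fingers":0.8},{"dx":0.015,"dy":0,"dz":0,"turn":0,"fingers":0.8}]'; python3 -m handwheel '[{"dx":0,"dy":0,"dz":0,"turn":0,"fingers":0.35},{"dx":-0.03,"dy":0,"dz":0,"turn":0,"fingers":0.35},{"dx":-0.03,"dy":0,"dz":0,"turn":0,"fingers":0.35},{"dx":-0.03,"dy":0,"dz":-0.25,"turn":0,"fingers":0.35},{"dx":-0.03,"dy":0,"dz":-0.5,"turn":0,"fingers":0.35},{"dx":-0.03,"dy":0,"dz":-0.75,"turn":0,"fingers":0.35},{"dx":0.3,"dy":-0.6,"dz":-1,"turn":0,"fingers":0.35},{"dx":0.3,"dy":-0.6,"dz":-1,"turn":0,"fingers":0.35},{"dx":0.3,"dy":-0.6,"dz":-1,"turn":0,"fingers":0.35},{"dx":0.3,"dy":-0.6,"dz":-1,"turn":0,"fingers":0.35},{"dx":0.3,"dy":-0.6,"dz":-1,"turn":0,"fingers":0.35}]'; python3 - <<'E'
from h import *
c=snap('top'); save(c,'end.png',(190,120,510,345),2.5); print('secs');blobs(c,.104,.118,.112,(.3,.7,0.0,.35),100); print('post');blobs(c,.148,.165,.156,(.3,.45,0.1,.3),20)
print('76'); blobs(c,.065,.085,.076,(.38,.7,-.1,.35),20); st()
E
```

```text
t: 37.75
position: [0.6193, -0.0312, 0.0668]
ee_rot: [3.14, 0.018, -2.504]
wrist_force: [31.4, 30.9, -21.4]
finger_gap: 0.0241
grip_force: 60.8
t: 38.85
position: [0.635, -0.1709, 0.2659]
ee_rot: [-3.141, 0.0, -2.512]
wrist_force: [0.8, 0.3, -0.6]
finger_gap: 0.0554
grip_force: 0.0
secs
px [249 234] 454 rect 0.5758 0.2359  0.039 0.129 36.6
px [292 240] 441 rect 0.5564 0.1054  0.131 0.036 36.5
post
px [259 304] 43 rect 0.3636 0.2001  0.020 0.017 89.2
76
px [335 220] 58 rect 0.6191 -0.0277  0.022 0.026 43.7
px [236 267] 36 rect 0.4782 0.2815  0.018 0.019 44.6
px [298 275] 33 rect 0.4512 0.0903  0.020 0.015 36.2
px [252 289] 37 rect 0.4115 0.2308  0.017 0.019 44.5
px [276 292] 34 rect 0.4021 0.1581  0.020 0.015 44.3
{'t': 38.9, 'position': [0.635, -0.17, 0.266], 'ee_rot': [3.141, -0.0, -2.51], 'wrist_force': [0.192, 0.472, -0.384], 'finger_gap': 0.056, 'grip_force': 0.0, 'joints': [-0.389, 0.447, 0.391, 1.515, 0.0, -1.02]}
```

View pics/end.png

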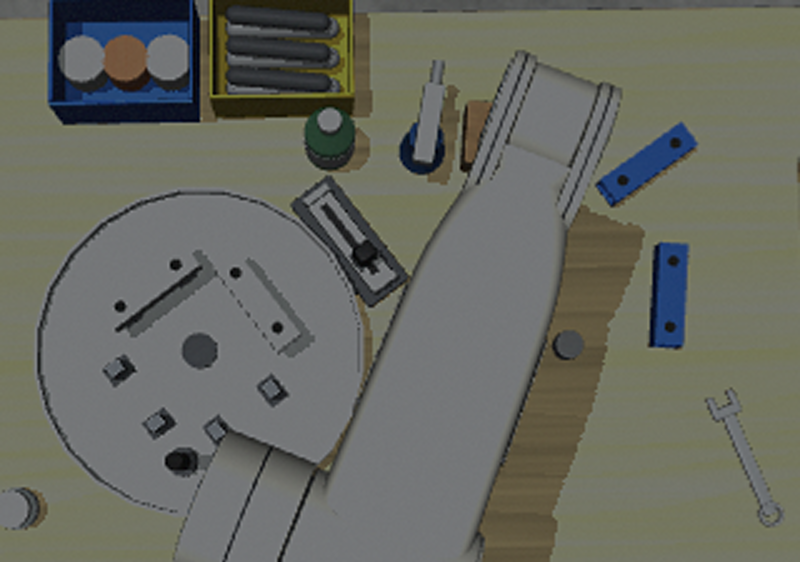

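The final view shows both sections on their stands (crop 150,285 and 255,300), the brake grip at its near end (363,252), and the other things undisturbed.

```bash
python3 -c "
from rig import ticket; print(ticket.hand_in())"
```

```text
the job is handed in; nothing more can be done
None
```

The job is handed in after about 39 s: I found two sections on the bench and laid both on stands, within about 1 mm of centre. The table was turned to the spraying stop with the brake off and both aboard, then the brake was slid home, and nothing else looked moved in the last view; `hand_in()` returned no verdict.

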